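# Press down the clips of a cake keeper's lid with a pestle

## Robot

A 6-joint arm with a two-finger parallel gripper is mounted at the origin on the work surface. World frame = base frame: x ahead of the robot, y to its left, z up, the work surface at z = 0. Lengths are in m, angles in degrees, forces in N, time in s.
With the tool pointing down it reaches from about 0.4 to 0.825 m from the base axis. Payload 7 kg.
Tool frame: the origin (TCP) lies at the very end of the fingers, on their centre line; the grasp point (between the pads) lies 19 mm behind it (ctrl.tcp_to_grasp is the distance from the TCP to the grasp point, in m); z points along the fingers, y is the direction in which the jaws open and shut (so a half turn about z gives the same grasp; the last joint's range is limited). The gripper opens to 88 mm and grips with 3 to 60 N. Pads are 19 mm wide; open, the fingers measure 130 mm over their backs; the gripper's body (78 mm by 193 mm) begins 47 mm behind the grasp point.
Start: joints at [-50.243, 20.546, 0.682, 0, -70.136, -16.507], TCP at [0.266, -0.62, 0.227] pointing down, gripper open.
Joint ranges: [-176.03, 176.03], [-82.01, 121.73], [-58.28, 71.71], [-173.87, 95.51], [-174.79, -0.11], [-173.66, 173.66]. Speed limits (degrees/s): [136.94, 136.94, 172.46, 180, 180, 180].

## Interface

Orientations are given as [roll, pitch, yaw] about the fixed x, y, z axes, in that order (R = Rz(yaw) Ry(pitch) Rx(roll)).
In Python, from plant import ctrl gives the robot as it stands.
- The arm moves only by the tool jog_arm, never from a script. Its argument "commands" is a list of rows, each an object of numbers: "x", "y", "z": the shift along the tool's x, y, z in cm; "roll": the turn about the tool's z in rad. In form: [{"x": .., "y": .., "z": .., "roll": ..}, ...]. A call has 1 to 12 rows; each row shifts and turns the commanded pose from where the row before left it, along the tool's axes as they then stand; what a row does not reach is not made up. A row lasts 1/10 s, in which the tool goes at most 50 mm and 8.59 degrees, less where a joint would pass 70% of its speed; a pose out of reach is approached as far as the arm can. A call is refused whole if a number of a shift passes 5 or a number of a turn 0.15, either way. A call with a gripper value outside its range is refused whole. "gripper" is the finger opening in cm, from 0 to 8.76, set as the call begins (left out, the last holds). The fingers move at their own pace and stop on an object; the grip force is fixed at half the most. Time passes only in rows, so rows that do not move let the fingers close. It gives the time, the measured TCP pose, the force and the opening at its end, in the units of the state.
- ctrl.get_obs(): the state, without advancing time (a new reading comes with each control period).
- ctrl.snapshot(name): name is "scene" or "top" or "wrist"; returns a dict with "image" (384x512x3 uint8, red, green, blue), "mtx" (3x3 intrinsics, pixels), "position" and "orientation" of the camera in the world; the wrist camera has in their place "hand_eye" (4x4, takes a point from camera to tool coordinates, whose origin is the TCP and whose axes are the flange's). Camera axes: x right, y up, looking along -z (the intrinsics and any distortion apply to the point x, -y, -z); pixel columns grow to the right and rows downward; lengths in m; the calibration is good to about 2 mm. A picture is of the moment at which its call begins: read the wrist's pose just before it. There is no depth.
- ctrl.close_job(): hands the job in, once; it reports no verdict.
Trained networks look in the newest picture that a camera, given by its name, has taken for a name from the list of things; names that differ only in an ending like _2 or _b are one class to them, and where a whole thing is asked for, a point or a joint stands for the part that bears it (a point fixed in the world has none). Each returns a list of dicts, best first, with "confidence" (0 to 1); they miss things now and then, are a little off and sometimes report something else, mostly with a low value. They report only what shows in the picture. A call takes as long as a camera call. They do not tell look-alikes from the thing itself.
- ctrl.search_frame(camera, query): "position" ([column, row] as shares, 0 to 1, of the picture: columns of its width, rows of its height, amid what is visible of it).
- ctrl.regions_of(camera, query): "mask" (384x512 bool, what is visible of it) and "position" ([column, row] as shares, 0 to 1, of the picture: columns of its width, rows of its height, amid what is visible of it).
The state is a dict: "clock": time; "joint_pos": joint angles; "qvel": joint speeds; "tau": joint torques, N m; "tool_pos": TCP position; "orientation": TCP orientation; "force": force on the tool from outside, world axes, zero at the start; "moment": the same for the moment, N m; "opening": finger opening in m.
Only numpy, scipy, OpenCV 4.12 (cv2) and the standard library are available. Lean on these libraries where they do the work, as an engineer would, in place of code of your own. Each camera call takes 0.05 s, during which the arm holds its last target.

## Task

Take the small wooden pestle from the turntable and close the cake keeper's lid: set the pestle's foot in the groove at the end by the pull tab and guide it slowly and steadily (a few centimetres a second) along the groove to the other end, in one pass without lifting it out, so that all eight clips are pressed down level with the groove's floor. Touch the keeper with nothing but the pestle, then stand the pestle upright on the turntable again and let go, leaving the bowl, funnel and bottle undisturbed.

Things in the scene. Friction and masses are not known exactly. Their poses are not given: they have to be found in the camera images.
- pestle: small round wooden pestle standing upright on the turntable: 110 mm tall, foot 30 mm in diameter up to 22 mm, straight round handle 26 mm in diameter from 30 mm up to its top, about 90 g. Origin: centre of the flat underside of the foot; z runs up the pestle.
- keeper: round cake keeper, 272 mm wide, fixed; flat white lid 80 mm above the table, a knob 44 mm wide (top at 104 mm) in its middle. Origin: its axis at table height, z up. The lid has an open groove along an arc of 105 mm radius about the axis, from -84 to +84 degrees from the keeper's x axis (positive towards its y axis); 42 mm wide, floor 70 mm above the table, walls 10 mm high.
- groove_start (a point): point on the groove's floor and centre line at -72 degrees: bare floor before the first clip, at the end where a pull tab 30 mm wide sticks out 41 mm from the lid's rim (at -90 degrees). From here a foot gliding along the floor meets each clip's slope, rides over it and presses it down; from the other end the clips block.
- groove_end (a point): point on the groove's floor and centre line at +72 degrees, on the bare floor after the last clip
- turntable: round wooden turntable, 300 mm in diameter, its top 34 mm above the table. Origin: on its axis at the table, z up. It turns stiffly.
- bowl: white ceramic bowl, 120 mm across, 50 mm tall, on the turntable; origin: centre of its underside
- funnel: white plastic funnel standing mouth down on the turntable, 84 mm across, 105 mm tall; origin: centre of its underside
- bottle: clear pump dispenser bottle on the turntable, 56 mm in diameter, 122 mm tall, its spout sticking out 31 mm from the axis; origin: centre of its underside
- clip0 (a joint): grey clip 1 of 8 from the start, on the groove's centre line at -52.5 degrees: 25 mm long, 16 mm wide, rising 6 mm above the floor, with a slope 15 mm long facing the start. Value: how far it is pressed down, in m: 0 up, 0.006 flush with the floor, 0.007 the stop; it stays where it is left
- clip1 (a joint): grey clip 2 of 8 from the start, on the groove's centre line at -37.5 degrees: 25 mm long, 16 mm wide, rising 6 mm above the floor, with a slope 15 mm long facing the start. Value: how far it is pressed down, in m: 0 up, 0.006 flush with the floor, 0.007 the stop; it stays where it is left
- clip2 (a joint): grey clip 3 of 8 from the start, on the groove's centre line at -22.5 degrees: 25 mm long, 16 mm wide, rising 6 mm above the floor, with a slope 15 mm long facing the start. Value: how far it is pressed down, in m: 0 up, 0.006 flush with the floor, 0.007 the stop; it stays where it is left
- clip3 (a joint): grey clip 4 of 8 from the start, on the groove's centre line at -7.5 degrees: 25 mm long, 16 mm wide, rising 6 mm above the floor, with a slope 15 mm long facing the start. Value: how far it is pressed down, in m: 0 up, 0.006 flush with the floor, 0.007 the stop; it stays where it is left
- clip4 (a joint): grey clip 5 of 8 from the start, on the groove's centre line at 7.5 degrees: 25 mm long, 16 mm wide, rising 6 mm above the floor, with a slope 15 mm long facing the start. Value: how far it is pressed down, in m: 0 up, 0.006 flush with the floor, 0.007 the stop; it stays where it is left
- clip5 (a joint): grey clip 6 of 8 from the start, on the groove's centre line at 22.5 degrees: 25 mm long, 16 mm wide, rising 6 mm above the floor, with a slope 15 mm long facing the start. Value: how far it is pressed down, in m: 0 up, 0.006 flush with the floor, 0.007 the stop; it stays where it is left
- clip6 (a joint): grey clip 7 of 8 from the start, on the groove's centre line at 37.5 degrees: 25 mm long, 16 mm wide, rising 6 mm above the floor, with a slope 15 mm long facing the start. Value: how far it is pressed down, in m: 0 up, 0.006 flush with the floor, 0.007 the stop; it stays where it is left
- clip7 (a joint): grey clip 8 of 8 from the start, on the groove's centre line at 52.5 degrees: 25 mm long, 16 mm wide, rising 6 mm above the floor, with a slope 15 mm long facing the start. Value: how far it is pressed down, in m: 0 up, 0.006 flush with the floor, 0.007 the stop; it stays where it is left
Things that resemble listed ones, but are neither listed nor needed, are in the scene too. There is more than one size of the pestle; the one meant has the size given above.

How it is judged:
By the outcome, as a careful person would: the job done as asked, in the order asked, and still so for the second after the job is handed in, with the robot touching nothing.
It also fails if it takes over 72 s, if anything falls off the work surface, if the arm or the gripper's body presses on something with over 40 N, if the wrist force passes 120 N, or if a joint passes its speed limit or range.

## Working session

There is one attempt and no reset: what is moved stays moved. The work goes in short steps, Python scripts to look and compute and a tool call to move; the robot and the scene stay as the last step left them, time stands still between calls to the robot, and variables do not carry over. Pictures are saved under pics/ and viewed, and the job is handed in when it is done.

Besides the shell and the picture viewer there is one more tool, called in YAML: its name, and indented under it one key for each argument. jog_arm: Moves the arm, as the interface text tells. Its arguments: {"type":"object","properties":{"commands":{"type":"array"},"gripper":{"type":"number"}},"required":["commands"]}

```bash
mkdir -p pics; ls
python3 - <<'E'
from plant import ctrl
import cv2,numpy as np
o=ctrl.get_obs();print(o)
for n in ["scene","top","wrist"]:
    s=ctrl.snapshot(n); cv2.imwrite(f"pics/{n}0.png",s["image"][:,:,::-1])
    print(n,{k:np.round(v,4).tolist() for k,v in s.items() if k!="image"})
    for q in ["pestle","keeper","turntable","bowl","funnel","bottle","clip0"]:
        print(q,[(np.round(np.array(d["position"])*[512,384],1).tolist(),round(d["confidence"],2)) for d in ctrl.search_frame(n,q)])
E
```

```text
pics
{'clock': 0.0, 'joint_pos': array([-5.02400322e+01,  2.05914949e+01,  6.35047110e-01, -2.05078782e-02,
       -7.01346871e+01, -1.65070617e+01]), 'qvel': array([ 0.00861951,  0.13141253, -0.07526682,  0.09696847, -0.00138923,
        0.03942472]), 'tau': array([ 1.64564262e-04, -5.82720351e+01,  2.93057871e+01,  6.99727580e+00,
        6.86119020e-03, -1.83726147e-04]), 'tool_pos': array([ 0.26628076, -0.61974325,  0.22563045]), 'orientation': array([ 1.79907143e+02, -7.41285137e-03, -1.56754072e+02]), 'force': array([0.64788679, 0.03776309, 0.4152534 ]), 'moment': array([ 0.03713377, -0.01146849, -0.02918174]), 'opening': 0.08747435666152258}
scene {'mtx': [[357.5533, 0.0, 259.5616], [0.0, 357.5533, 196.6351], [0.0, 0.0, 1.0]], 'position': [1.1536, 0.0641, 0.7012], 'orientation': [44.682, -0.3652, 91.2724]}
pestle [([353.1, 198.1], 0.73), ([393.0, 199.2], 0.58)]
keeper [([163.3, 201.9], 0.76), ([138.0, 172.3], 0.55)]
turntable [([330.8, 228.4], 0.93)]
bowl [([282.2, 200.1], 0.66), ([158.6, 167.9], 0.66)]
funnel [([314.9, 183.8], 0.95)]
bottle [([319.9, 229.7], 0.69)]
clip0 [([1
[... 238 characters left out ...]
1.6735, -90.5288]}
pestle [([91.1, 209.2], 0.59)]
keeper [([348.8, 191.0], 0.78)]
turntable [([171.6, 187.8], 0.58)]
bowl [([219.8, 186.6], 0.69)]
funnel [([188.0, 225.8], 0.61)]
bottle [([181.8, 146.8], 0.66), ([141.8, 186.0], 0.48), ([186.1, 226.1], 0.36)]
clip0 [([327.5, 231.9], 0.61), ([335.3, 236.6], 0.47), ([309.6, 217.3], 0.45), ([384.0, 222.8], 0.43), ([364.2, 237.7], 0.4)]
wrist {'mtx': [[288.0207, 0.0, 252.4918], [0.0, 288.0207, 195.7227], [0.0, 0.0, 1.0]], 'hand_eye': [[-0.0007, 0.9681, 0.2507, 0.0678], [1.0, 0.0007, 0.0002, -0.0001], [-0.0, 0.2507, -0.9681, -0.1587], [0.0, 0.0, 0.0, 1.0]]}
pestle []
keeper [([372.6, 377.9], 0.64)]
turntable []
bowl []
funnel []
bottle []
clip0 []
```

View pics/scene0.png

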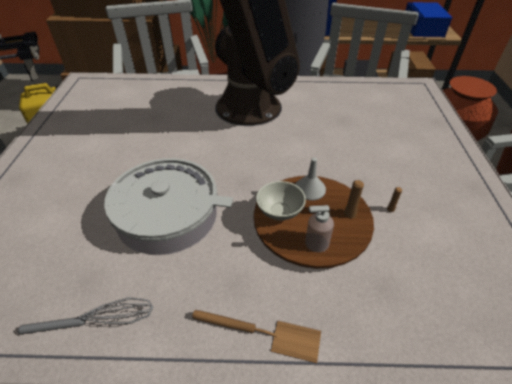

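View pics/top0.png

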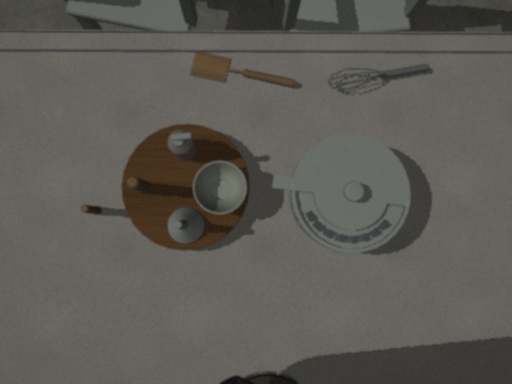

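```bash
cat > h.py <<'E'
import numpy as np,cv2
from scipy.spatial.transform import Rotation as Rot
from plant import ctrl
def cam(s,obs=None):
    if "position" in s:
        R=Rot.from_euler('xyz',s["orientation"],degrees=True).as_matrix();p=np.array(s["position"])
    else:
        T=np.eye(4);T[:3,:3]=Rot.from_euler('xyz',obs["orientation"],degrees=True).as_matrix();T[:3,3]=obs["tool_pos"]
        T=T@np.array(s["hand_eye"]);R=T[:3,:3];p=T[:3,3]
    return np.array(s["mtx"]),R,p
def ray(c,uv):
    K,R,p=c;d=np.linalg.inv(K)@np.array([uv[0],uv[1],1.]);return R@(d*[1,-1,-1])
def atz(c,uv,z):
    d=ray(c,uv);p=c[2];return (p+d*(z-p[2])/d[2])
def proj(c,X):
    K,R,p=c;q=(np.atleast_2d(X)-p)@R*[1,-1,-1];q=q@K.T;return q[:,:2]/q[:,2:]
E
python3 - <<'E'
import cv2
im=cv2.imread("pics/top0.png")
cv2.imwrite("pics/topK.png",cv2.resize(im[120:260,265:425],None,fx=5,fy=4.2857*1.1667,interpolation=cv2.INTER_CUBIC)[:600])
a=cv2.resize(im[115:255,70:260],None,fx=4,fy=4,interpolation=cv2.INTER_CUBIC);cv2.imwrite("pics/topT.png",a)
im=cv2.imread("pics/scene0.png")
cv2.imwrite("pics/sceneK.png",cv2.resize(im[150:270,95:245],None,fx=5,fy=5,interpolation=cv2.INTER_CUBIC))
E
```

```text
(no output)
```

View pics/topK.png

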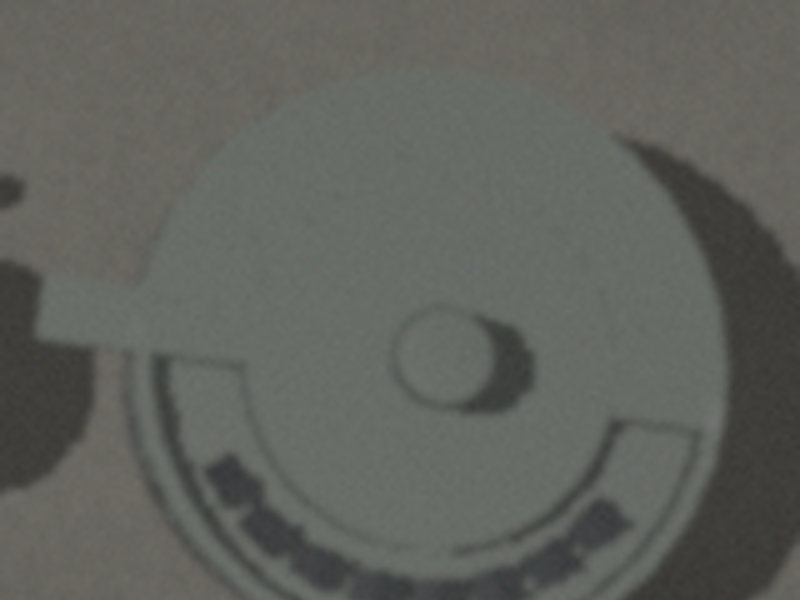

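View pics/topT.png

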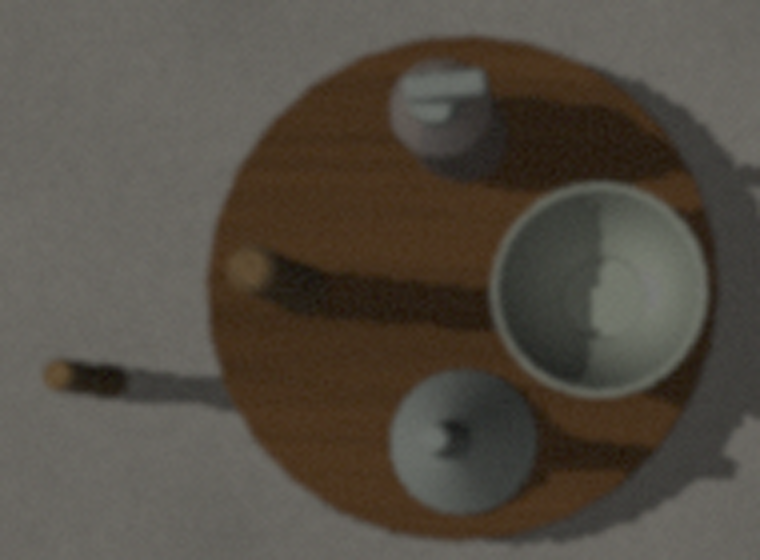

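View pics/sceneK.png

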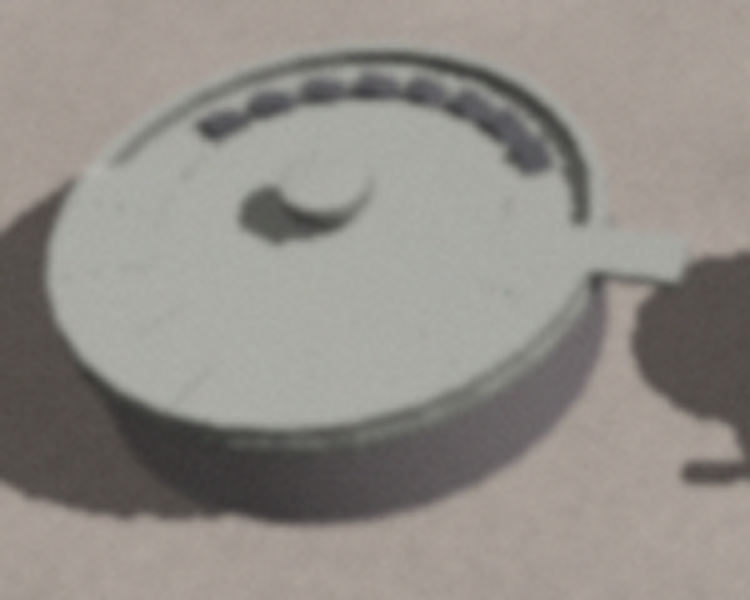

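```bash
cat > fitk.py <<'E'
from h import *
from scipy.optimize import least_squares
import numpy as np
s=ctrl.snapshot("top");ct=cam(s);s2=ctrl.snapshot("scene");cs=cam(s2)
def kp(r,th,z,P):
    a=np.radians(th)+P[2];return np.array([P[0]+r*np.cos(a),P[1]+r*np.sin(a),z])
def pts(P):
    T=[kp(0,0,.104,P),kp(84,0,0,P)][:1]
    T=[kp(0,0,.104,P),kp(.084,-84,.08,P),kp(.126,-84,.08,P),kp(.084,84,.08,P),kp(.126,84,.08,P)]
    return T
clk=np.array([[443,355],[243,365],[157,353],[617,422],[703,432]])/5.+[265,120]-0.4
f=lambda P:(proj(ct,pts(P))-clk).ravel()
r=least_squares(f,[.45,-.2,3.1]);P=r.x
print(P[:2],np.degrees(P[2]),np.round(r.fun.reshape(-1,2),2).tolist())
def overlay(c,im,P,x0,y0,x1,y1,k,name):
    a=cv2.resize(im[y0:y1,x0:x1,::-1],None,fx=k,fy=k,interpolation=cv2.INTER_CUBIC)
    a=cv2.convertScaleAbs(a,alpha=1.6)
    def pl(L,col):
        q=((proj(c,L)-[x0,y0]+.5)*k*16).astype(int);cv2.polylines(a,[q.reshape(-1,1,2)],False,col,1,cv2.LINE_AA,4)
    pl([kp(.136,t,.08,P) for t in range(0,361,4)],(0,0,255))
    pl([kp(.022,t,.104,P) for t in range(0,361,4)],(0,0,255))
    for rr in(.084,.126): pl([kp(rr,t,.08,P) for t in range(-84,85,4)],(0,255,0))
    for t in np.arange(-52.5,53,15):
        w=np.degrees(.0125/.105);pl([kp(rr,t+e,.076 if e>0 else .07,P) for rr,e in((.097,-w),(.113,-w),(.113,w),(.097,w),(.097,-w))],(255,255,0))
    cv2.imwrite(name,a)
if __name__=="__main__":
    overlay(ct,s["image"],P,265,120,425,260,5,"pics/ovT.png");overlay(cs,s2["image"],P,95,150,245,270,5,"pics/ovS.png")
E
python3 fitk.py
python3 - <<'E'
import cv2,numpy as np
a=cv2.imread('pics/ovT.png')[:600];cv2.imwrite('pics/ovT2.png',cv2.imread('pics/ovT.png')[100:])
E
```

```text
[ 0.53250945 -0.19121263] 171.28184285220598 [[0.93, 1.35], [0.55, -1.1], [-0.95, 0.53], [-0.73, -1.72], [0.18, 0.89]]
```

View pics/ovT2.png

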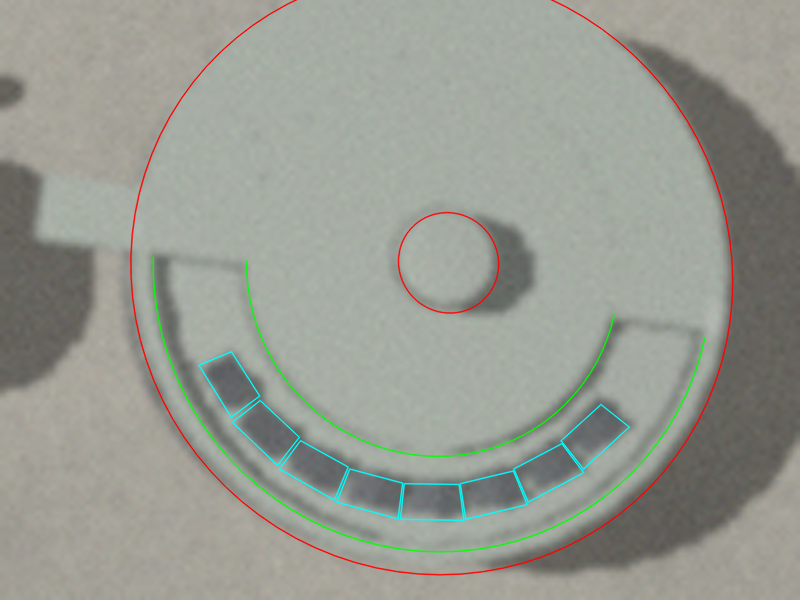

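View pics/ovS.png

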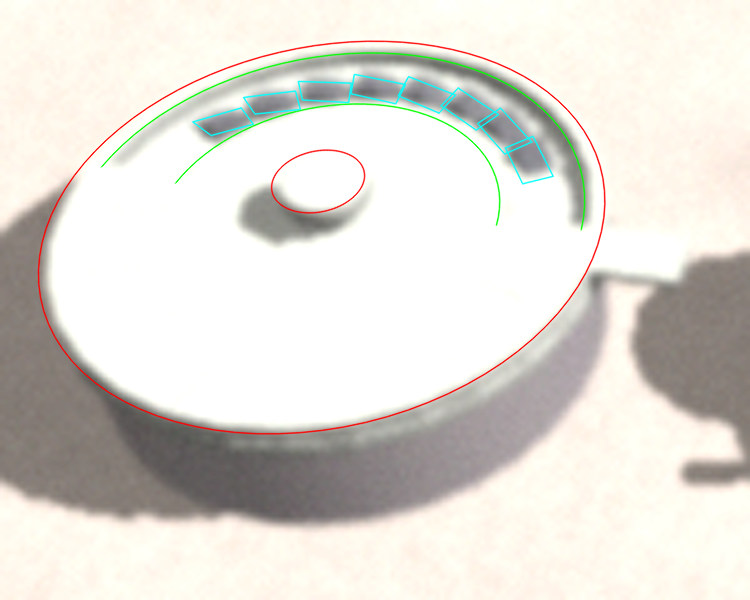

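Run:
```python
from h import *
s=ctrl.snapshot("top");ct=cam(s)
m=ctrl.regions_of("top","pestle");
for d in m:
    ys,xs=np.nonzero(d["mask"]);print("top",d["confidence"],xs.min(),xs.max(),ys.min(),ys.max(),len(xs))
s2=ctrl.snapshot("scene");cs=cam(s2)
for d in ctrl.regions_of("scene","pestle"):
    ys,xs=np.nonzero(d["mask"]);print("scene",d["confidence"],xs.min(),xs.max(),ys.min(),ys.max(),len(xs))
for n,uv,z in [("pestle",(132.5,182),.144),("pestle",(137,182.5),.144),("bottle",(70+440/4,115+105/4),.14),("bowl",(70+600/4,115+290/4),.084),("tt",(70+463/4,115+288/4),.034),("funnel",(70+440/4,115+438/4),.139)]:
    print(n,atz(ct,uv,z).round(4))
im=s2["image"][160:235,320:420,::-1]
cv2.imwrite("pics/sp.png",cv2.resize(im,None,fx=7,fy=7,interpolation=cv2.INTER_CUBIC))
x,y=atz(ct,(133,182.3),.144)[:2]
print("scene proj top,bot",proj(cs,[[x,y,.144],[x,y,.034]]))
```

```text
top 0.67 81 100 205 214 151
top 0.5 127 151 176 193 287
scene 0.92 345 362 181 216 396
scene 0.58 387 401 187 211 193
pestle [0.5518 0.2768 0.144 ]
pestle [0.5507 0.2676 0.144 ]
bottle [0.6374 0.1817 0.14  ]
bowl [0.5463 0.1017 0.084 ]
tt [0.5537 0.1846 0.034 ]
funnel [0.4644 0.1801 0.139 ]
scene proj top,bot [[356.397776   182.59663902]
 [347.66122233 214.70284176]]
```

View pics/sp.png

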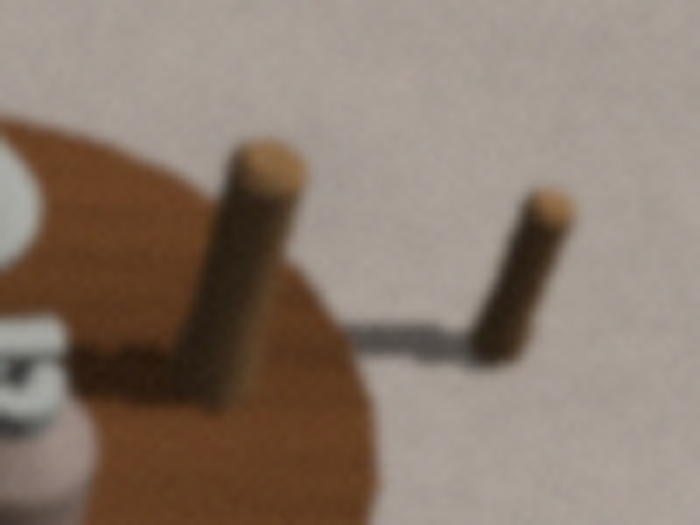

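```bash
cat > plan.py <<'E'
import numpy as np,json,sys
# simulate rows: start pos,yaw -> list of rows (tool down). tool x=(c,s,0), y=(s,-c,0), z=(0,0,-1); roll r -> yaw -= r
def rows(p,yaw,tp,tyaw,n,vmaxprint=True):
    p=np.array(p,float);tp=np.array(tp,float);out=[]
    for i in range(n):
        k=n-i;d=(tp-p)/k*100;a=np.radians(yaw)
        sh=np.round([d[0]*np.cos(a)+d[1]*np.sin(a),d[0]*np.sin(a)-d[1]*np.cos(a),-d[2]],2)+0.
        r=round(-np.radians(tyaw-yaw)/k,3)+0.
        out.append(dict(x=sh[0],y=sh[1],z=sh[2],roll=r))
        p=p+np.array([sh[0]*np.cos(a)+sh[1]*np.sin(a),sh[0]*np.sin(a)-sh[1]*np.cos(a),-sh[2]])/100
        yaw=yaw-np.degrees(r)
    print(json.dumps(out));print("end",p.round(4),round(yaw,2))
    return p,yaw
E
python3 -c "
from plan import *
rows([.2663,-.6197,.2256],-156.754,[.5,-.19,.23],-90,12)"
```

```text
[{"x": -3.2, "y": 2.52, "z": -0.04, "roll": -0.097}, {"x": -3.43, "y": 2.2, "z": -0.04, "roll": -0.097}, {"x": -3.63, "y": 1.86, "z": -0.04, "roll": -0.097}, {"x": -3.79, "y": 1.5, "z": -0.04, "roll": -0.097}, {"x": -3.92, "y": 1.12, "z": -0.03, "roll": -0.097}, {"x": -4.01, "y": 0.74, "z": -0.04, "roll": -0.097}, {"x": -4.06, "y": 0.34, "z": -0.03, "roll": -0.097}, {"x": -4.08, "y": -0.05, "z": -0.04, "roll": -0.097}, {"x": -4.05, "y": -0.44, "z": -0.03, "roll": -0.097}, {"x": -3.99, "y": -0.84, "z": -0.04, "roll": -0.097}, {"x": -3.89, "y": -1.22, "z": -0.03, "roll": -0.098}, {"x": -3.75, "y": -1.59, "z": -0.04, "roll": -0.097}]
end [ 0.5  -0.19  0.23] -90.0
```

jog_arm:
  commands:
    - {"x": -3.2,"y": 2.5,"roll": -0.097}
    - {"x": -3.4,"y": 2.2,"roll": -0.097}
    - {"x": -3.6,"y": 1.9,"roll": -0.097}
    - {"x": -3.8,"y": 1.5,"roll": -0.097}
    - {"x": -3.9,"y": 1.1,"roll": -0.097}
    - {"x": -4.0,"y": 0.7,"roll": -0.097}
    - {"x": -4.1,"y": 0.3,"roll": -0.097}
    - {"x": -4.1,"y": 0,"z": -0.2,"roll": -0.097}
    - {"x": -4.0,"y": -0.4,"z": -0.2,"roll": -0.097}
    - {"x": -4.0,"y": -0.8,"roll": -0.097}
    - {"x": -3.9,"y": -1.2,"roll": -0.098}
    - {"x": -3.8,"y": -1.6,"roll": -0.097}

```text
validation failed for argument at $.co...
```

jog_arm:
  commands:
    - {}
    - {}

```text
validation failed for argument at $.co...
```

Run:
```python
from h import *
from fitk import P,kp
o=ctrl.get_obs();print(o["tool_pos"],o["orientation"],o["joint_pos"].round(1),o["clock"])
s=ctrl.snapshot("wrist");c=cam(s,o)
import pickle;pickle.dump((o,{k:v for k,v in s.items()}),open("w1.pkl","wb"))
cv2.imwrite("pics/w1.png",s["image"][:,:,::-1])
import fitk
fitk.overlay(c,s["image"],P,0,0,512,384,1.5,"pics/w1o.png")
```

```text
[ 0.53250945 -0.19121263] 171.28184285220598 [[0.93, 1.35], [0.55, -1.1], [-0.95, 0.53], [-0.73, -1.72], [0.18, 0.89]]
[ 0.26642818 -0.6201603   0.22657585] [ 1.79999200e+02 -6.30953947e-04 -1.56749688e+02] [-50.2  20.5   0.7   0.  -70.1 -16.5] 1.6
```

View pics/w1o.png

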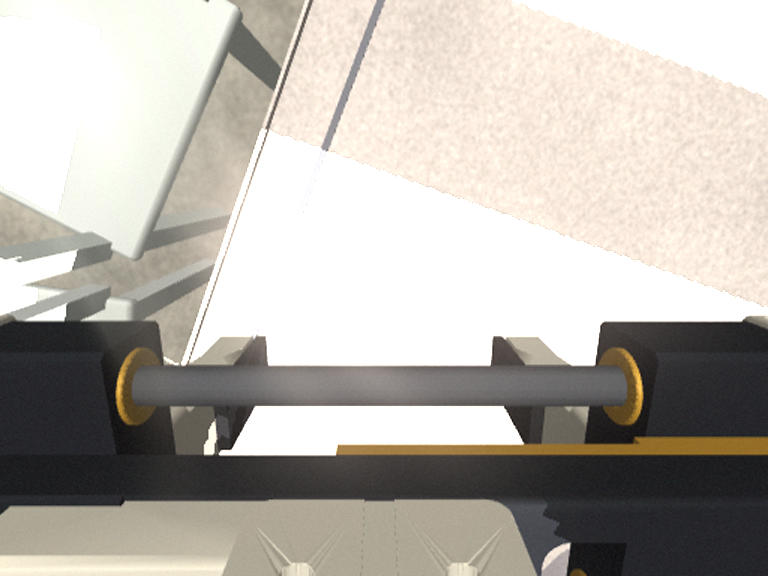

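```bash
python3 -c "
from plan import *
rows([.2663,-.6197,.2266],-156.754,[.5,-.115,.36],-90,12)"
```

```text
[{"x": -3.45, "y": 3.1, "z": -1.11, "roll": -0.097}, {"x": -3.73, "y": 2.75, "z": -1.11, "roll": -0.097}, {"x": -3.98, "y": 2.37, "z": -1.11, "roll": -0.097}, {"x": -4.19, "y": 1.98, "z": -1.11, "roll": -0.097}, {"x": -4.36, "y": 1.56, "z": -1.11, "roll": -0.097}, {"x": -4.5, "y": 1.13, "z": -1.11, "roll": -0.097}, {"x": -4.58, "y": 0.69, "z": -1.11, "roll": -0.097}, {"x": -4.63, "y": 0.24, "z": -1.11, "roll": -0.097}, {"x": -4.63, "y": -0.21, "z": -1.11, "roll": -0.097}, {"x": -4.59, "y": -0.66, "z": -1.12, "roll": -0.097}, {"x": -4.5, "y": -1.09, "z": -1.11, "roll": -0.098}, {"x": -4.38, "y": -1.53, "z": -1.12, "roll": -0.097}]
end [ 0.5   -0.115  0.36 ] -90.0
```

jog_arm:
  commands:
    - {"x": -3.4,"y": 3.1,"z": -1.1,"roll": -0.097}
    - {"x": -3.7,"y": 2.8,"z": -1.1,"roll": -0.097}
    - {"x": -4.0,"y": 2.4,"z": -1.1,"roll": -0.097}
    - {"x": -4.2,"y": 2.0,"z": -1.1,"roll": -0.097}
    - {"x": -4.4,"y": 1.6,"z": -1.1,"roll": -0.097}
    - {"x": -4.5,"y": 1.1,"z": -1.1,"roll": -0.097}
    - {"x": -4.6,"y": 0.7,"z": -1.1,"roll": -0.097}
    - {"x": -4.6,"y": 0.2,"z": -1.1,"roll": -0.097}
    - {"x": -4.6,"y": -0.2,"z": -1.1,"roll": -0.097}
    - {"x": -4.6,"y": -0.7,"z": -1.1,"roll": -0.097}
    - {"x": -4.5,"y": -1.1,"z": -1.1,"roll": -0.098}
    - {"x": -4.4,"y": -1.5,"z": -1.1,"roll": -0.097}

```text
clock: 2.85
tool_pos: [0.4999, -0.1128, 0.3595]
orientation: [-179.9, 0.0, -89.8]
force: [1.3, -0.5, -0.2]
opening: 0.0877
```

jog_arm:
  commands:
    - {"x": 0,"y": 0,"z": 0,"roll": 0}
    - {"x": 0,"y": 0,"z": 0,"roll": 0}
    - {"x": 0,"y": 0,"z": 0,"roll": 0}

```text
clock: 3.15
tool_pos: [0.4991, -0.115, 0.3583]
orientation: [180.0, -0.0, -90.0]
force: [-0.4, -0.1, 0.8]
opening: 0.0879
```

Run:
```python
from h import *
o=ctrl.get_obs();print(o["tool_pos"],o["orientation"],o["joint_pos"].round(1),o["clock"])
s=ctrl.snapshot("wrist");c=cam(s,o)
import pickle;pickle.dump((o,s),open("w1.pkl","wb"))
cv2.imwrite("pics/w2.png",cv2.resize(s["image"][:,:,::-1],None,fx=1.5,fy=1.5))
```

```text
[ 0.49912152 -0.1150175   0.35834199] [ 1.79973581e+02 -2.10121140e-03 -9.00404030e+01] [  9.    1.5  -6.4  -0.  -82.1  -9.1] 3.15
```

View pics/w2.png

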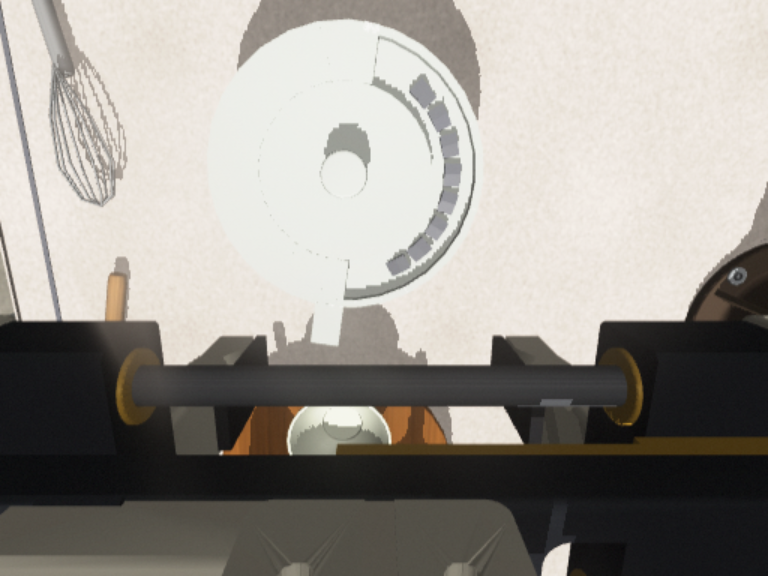

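```bash
python3 - <<'E'
from h import *
import pickle,fitk
o,s=pickle.load(open("w1.pkl","rb"));c=cam(s,o)
fitk.overlay(c,(s["image"]*0.55).astype(np.uint8),fitk.P,125,0,335,205,3.7,"pics/w2o.png")
E
python3 -c "
import cv2
a=cv2.imread('pics/w2o.png');print(a.shape);cv2.imwrite('pics/w2o.png',a[:, :800][:600] if a.shape[0]<=600 else cv2.resize(a,(615,600)))
b=cv2.imread('pics/w2.png')"
```

```text
[ 0.53250945 -0.19121263] 171.28184285220598 [[0.93, 1.35], [0.55, -1.1], [-0.95, 0.53], [-0.73, -1.72], [0.18, 0.89]]
(758, 777, 3)
```

View pics/w2o.png

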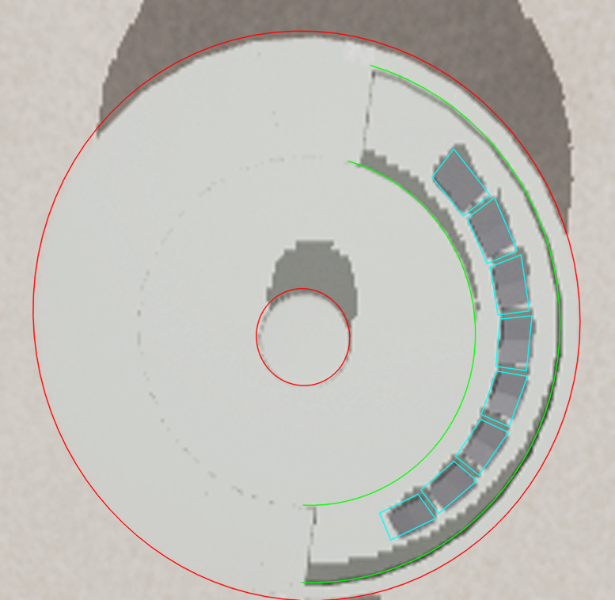

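```bash
cat > fit2.py <<'E'
from h import *
import pickle,fitk
from fitk import kp,ct,cs
from scipy.optimize import least_squares
o,s=pickle.load(open("w1.pkl","rb"));cw=cam(s,o)
k=615/777*3.7
cl=(np.array([[306,338],[313,507],[306,582],[361,161],[373,70]])+.5)/k-.5+[125,0]
def fr(P): return (proj(cw,fitk.pts(P))-cl).ravel()
for nm,f in [("w",fr),("both",lambda P:np.r_[fr(P),fitk.f(P)])]:
    r=least_squares(f,fitk.P);print(nm,r.x.round(4),np.degrees(r.x[2]).round(2),r.fun.reshape(-1,2).round(1).tolist())
P=r.x
E
python3 - <<'E'
from fit2 import *
# dark clip-pixel mask search: score clips in all three images
img=s["image"].astype(float).mean(2)
def score(P,c,im):
    L=[];M=[]
    for t in np.arange(-52.5,53,15):
        for dt in np.linspace(-5,5,9):
            for r in np.linspace(.099,.111,5): L.append(kp(r,t+dt,.0755,P))
            for r in (.094,.116): M.append(kp(r,t+dt,.07,P))
    for t in(-63,-62,62,63):
        for r in np.linspace(.099,.111,5):M.append(kp(r,t,.07,P))
    g=lambda X:cv2.remap(im.astype(np.float32),*[proj(c,X)[:,[i]].astype(np.float32) for i in(0,1)],cv2.INTER_LINEAR).mean()
    return g(M)-g(L)
from scipy.optimize import minimize
for nm,c,im in[("w",cw,img),("top",ct,fitk.s["image"].astype(float).mean(2)),("scene",cs,fitk.s2["image"].astype(float).mean(2))]:
    if nm!="w":
        im=cv2.cvtColor(cv2.imread(f"pics/{nm}0.png"),cv2.COLOR_BGR2GRAY)
    best=max(((score([x,y,a],c,im),x,y,a) for x in np.arange(.520,.546,.002) for y in np.arange(-.203,-.178,.002) for a in np.radians(np.arange(166,177,1.))))
    print(nm,best[0],best[1:3],np.degrees(best[3]))
E
```

```text
[ 0.53250945 -0.19121263] 171.28184285220598 [[0.93, 1.35], [0.55, -1.1], [-0.95, 0.53], [-0.73, -1.72], [0.18, 0.89]]
w [ 0.5288 -0.1902  2.9917] 171.41 [[1.4, 0.4], [-1.2, -0.3], [0.5, 0.5], [-2.1, 0.5], [1.3, -1.1]]
both [ 0.5299 -0.1904  2.9901] 171.32 [[0.6, 0.2], [-2.0, -0.4], [-0.3, 0.3], [-2.8, 0.4], [0.7, -1.3], [0.6, 2.5], [0.2, 0.1], [-1.3, 1.7], [-1.0, -0.6], [-0.1, 2.0]]
w 74.79172 (np.float64(0.532), np.float64(-0.191)) 172.0
top 31.335327 (np.float64(0.536), np.float64(-0.191)) 173.0
scene 46.53533 (np.float64(0.536), np.float64(-0.189)) 173.0
```

jog_arm:
  commands:
    - {"x": -4,"y": -0.44,"z": 0.9,"roll": 0}
    - {"x": -4,"y": -0.44,"z": 0.9,"roll": 0}
    - {"x": -4,"y": -0.44,"z": 0.9,"roll": 0}
    - {"x": -4,"y": -0.44,"z": 0.9,"roll": 0}
    - {"x": -4,"y": -0.44,"z": 0.9,"roll": 0}
    - {"x": -4,"y": -0.44,"z": 0.9,"roll": 0}
    - {"x": -4,"y": -0.44,"z": 0.9,"roll": 0}
    - {"x": -4,"y": -0.44,"z": 0.9,"roll": 0}
    - {"x": -4,"y": -0.44,"z": 0.9,"roll": 0}
    - {"x": -4,"y": -0.44,"z": 0.9,"roll": 0}
    - {"x": -4,"y": -0.44,"z": 0.9,"roll": 0}
    - {"x": -4,"y": -0.44,"z": 0.9,"roll": 0}

```text
clock: 4.6
tool_pos: [0.5527, 0.3663, 0.2501]
orientation: [-180.0, -0.0, -90.1]
force: [0.1, 0.5, 0.0]
opening: 0.0875
```

jog_arm:
  commands:
    - {"x": 0,"y": 0,"z": 0,"roll": 0}
    - {"x": 0,"y": 0,"z": 0,"roll": 0}
    - {"x": 0,"y": 0,"z": 0,"roll": 0}

```text
clock: 4.9
tool_pos: [0.5526, 0.3644, 0.2507]
orientation: [-180.0, -0.0, -90.0]
force: [-0.2, -0.0, 0.0]
opening: 0.0876
```

Run:
```python
from h import *
o=ctrl.get_obs();print(o["tool_pos"],o["orientation"],o["joint_pos"].round(1),o["clock"])
s=ctrl.snapshot("wrist");c=cam(s,o)
import pickle;pickle.dump((o,s),open("w3.pkl","wb"))
a=cv2.resize(s["image"][:,:,::-1],None,fx=1.5,fy=1.5)
for X,col in (([.552,.278,.144],(0,0,255)),([.552,.278,.034],(255,0,0))):
    R=.013 if X[2]>.1 else .015
    q=proj(c,[[X[0]+R*np.cos(t),X[1]+R*np.sin(t),X[2]] for t in np.linspace(0,6.3,30)])
    cv2.polylines(a,[((q+.5)*1.5).astype(int).reshape(-1,1,2)],False,col,1)
    print(proj(c,[X]))
cv2.imwrite("pics/w3.png",a)
for d in ctrl.regions_of("wrist","pestle"):
    ys,xs=np.nonzero(d["mask"]);print(d["confidence"],xs.min(),xs.max(),ys.min(),ys.max(),len(xs))
```

```text
[0.55260629 0.36444618 0.25074927] [-1.79994403e+02 -9.72945602e-03 -9.00474984e+01] [ 50.3  18.6   1.    0.  -72.4 -50.3] 4.9
[[252.49906084  98.81528289]]
[[252.55229095 105.48539586]]
0.82 282 304 188 217 451
0.74 240 269 84 117 763
0.38 294 367 0 60 3756
```

View pics/w3.png

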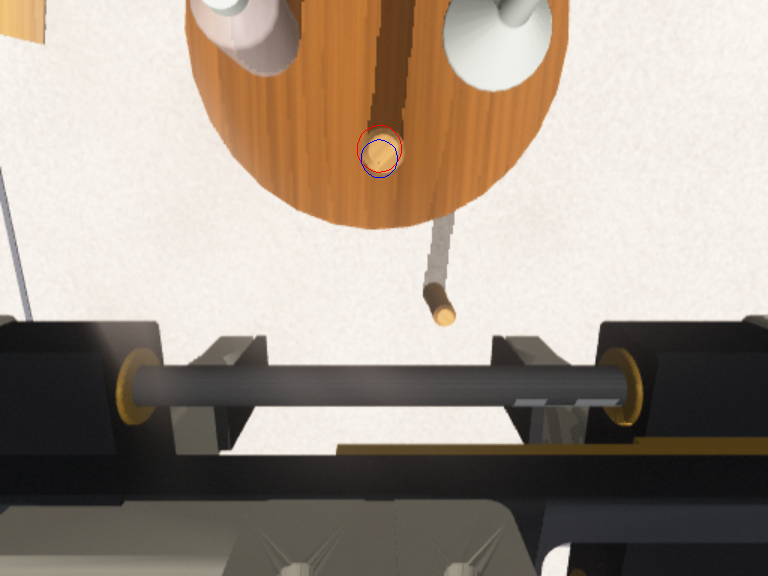

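jog_arm:
  commands:
    - {"x": 3,"y": 0.16,"z": 0,"roll": 0}
    - {"x": 3,"y": 0,"z": 0,"roll": 0}
    - {"x": 2.5,"y": 0,"z": 0.2,"roll": 0}
    - {"x": 0,"y": 0,"z": 2,"roll": 0}
    - {"x": 0,"y": 0,"z": 2,"roll": 0}
    - {"x": 0,"y": 0,"z": 2,"roll": 0}
    - {"x": 0,"y": 0,"z": 2,"roll": 0}
    - {"x": 0,"y": 0,"z": 2,"roll": 0}
    - {"x": 0,"y": 0,"z": 2,"roll": 0}
    - {"x": 0,"y": 0,"z": 2,"roll": 0}
    - {"x": 0,"y": 0,"z": 2,"roll": 0}
    - {"x": 0,"y": 0,"z": 0,"roll": 0}

```text
clock: 6.2
tool_pos: [0.5495, 0.2783, 0.0863]
orientation: [179.8, -0.1, -90.1]
force: [0.1, -0.2, -0.3]
opening: 0.0877
```

jog_arm:
  commands:
    - {"x": 0,"y": 0,"z": 0,"roll": 0}
    - {"x": 0,"y": 0,"z": 0,"roll": 0}
    - {"x": 0,"y": 0,"z": 0,"roll": 0}

```text
clock: 6.5
tool_pos: [0.5514, 0.2807, 0.09]
orientation: [-179.9, 0.1, -90.0]
force: [-0.4, -0.5, -0.3]
opening: 0.0878
```

Run:
```python
from h import *
o=ctrl.get_obs();print(o["tool_pos"],o["clock"])
s=ctrl.snapshot("wrist")
cv2.imwrite("pics/w4.png",cv2.resize(s["image"][:,:,::-1],None,fx=1.5,fy=1.5))
```

```text
[0.55135987 0.2806648  0.08995659] 6.5
```

View pics/w4.png

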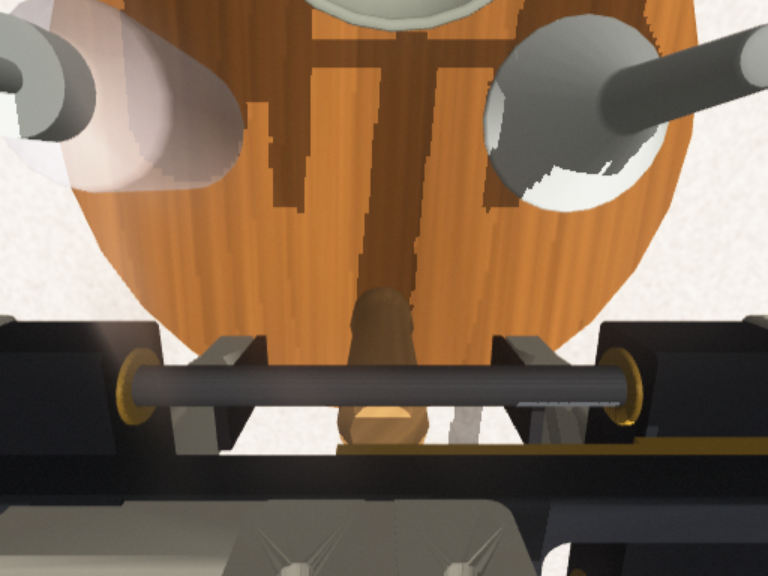

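Run:
```python
from h import *
o=ctrl.get_obs();s=ctrl.snapshot("wrist");c=cam(s,o)
print(atz(c,(255.2,192.8),.034)+[0,.015,0], o["tool_pos"])
print(atz(c,(255.2,269.5),.144)+[0,.013,0])
```

```text
[0.54875317 0.2814536  0.034     ] [0.5512598  0.28066594 0.08976954]
[0.54952827 0.28373711 0.144     ]
```

jog_arm:
  commands:
    - {"x": 0,"y": 0,"z": 0,"roll": 0}
    - {"x": 0,"y": 0,"z": 0,"roll": 0}
    - {"x": 0,"y": 0,"z": 0,"roll": 0}
    - {"x": 0,"y": 0,"z": 0,"roll": 0}
    - {"x": 0,"y": 0,"z": 0,"roll": 0}
    - {"x": 0,"y": 0,"z": 0,"roll": 0}
  gripper: 2.0

```text
clock: 7.2
tool_pos: [0.5507, 0.2803, 0.0885]
orientation: [180.0, -0.0, -90.0]
force: [0.6, 0.6, -0.6]
opening: 0.0451
```

jog_arm:
  commands:
    - {"x": 0,"y": 0,"z": 0,"roll": 0}
    - {"x": 0,"y": 0,"z": 0,"roll": 0}
    - {"x": 0,"y": 0,"z": 0,"roll": 0}
    - {"x": 0,"y": 0,"z": 0,"roll": 0}
    - {"x": 0,"y": 0,"z": 0,"roll": 0}
  gripper: 0.5

```text
clock: 7.7
tool_pos: [0.5507, 0.2804, 0.0885]
orientation: [180.0, 0.0, -90.0]
force: [0.2, 0.7, -0.3]
opening: 0.0256
```

jog_arm:
  commands:
    - {"x": 0,"y": 0,"z": -0.5,"roll": 0}
    - {"x": 0,"y": 0,"z": -1,"roll": 0}
    - {"x": 0,"y": 0,"z": -2,"roll": 0}
    - {"x": 0,"y": 0,"z": -2,"roll": 0}
    - {"x": 0,"y": 0,"z": -2,"roll": 0}
    - {"x": 0,"y": 0,"z": -2,"roll": 0}
    - {"x": 0,"y": 0,"z": -2,"roll": 0}
    - {"x": 0,"y": 0,"z": -1,"roll": 0}
    - {"x": 0,"y": 0,"z": -0.5,"roll": 0}
    - {"x": 0,"y": 0,"z": 0,"roll": 0}

```text
clock: 8.7
tool_pos: [0.5508, 0.2804, 0.219]
orientation: [-180.0, 0.0, -90.0]
force: [0.4, 0.0, -1.4]
opening: 0.0256
```

Run:
```python
from h import *
from plan import rows
o=ctrl.get_obs();print(o["tool_pos"],o["opening"],o["clock"],o["orientation"])
s=ctrl.snapshot("wrist");s2=ctrl.snapshot("scene")
cv2.imwrite("pics/w5.png",np.hstack([s["image"],s2["image"]])[:,:,::-1][:, :, :].repeat(1,0)[:,:1024:1][:, :])
a=cv2.imread("pics/w5.png");cv2.imwrite("pics/w5.png",cv2.resize(a,(800,300)))
rows([.551,.2805,.219],-90,[.5139,-.0877,.18],-85,12)
```

```text
[0.55075316 0.28041707 0.21898285] 0.025591007519250718 8.7 [-1.79974276e+02  3.60886220e-02 -9.00044657e+01]
[{"x": 3.07, "y": 0.31, "z": 0.33, "roll": -0.007}, {"x": 3.07, "y": 0.33, "z": 0.32, "roll": -0.007}, {"x": 3.06, "y": 0.35, "z": 0.32, "roll": -0.007}, {"x": 3.06, "y": 0.37, "z": 0.33, "roll": -0.007}, {"x": 3.06, "y": 0.4, "z": 0.32, "roll": -0.007}, {"x": 3.06, "y": 0.42, "z": 0.33, "roll": -0.007}, {"x": 3.05, "y": 0.44, "z": 0.32, "roll": -0.008}, {"x": 3.05, "y": 0.46, "z": 0.33, "roll": -0.007}, {"x": 3.04, "y": 0.48, "z": 0.32, "roll": -0.008}, {"x": 3.04, "y": 0.51, "z": 0.33, "roll": -0.007}, {"x": 3.04, "y": 0.53, "z": 0.32, "roll": -0.008}, {"x": 3.03, "y": 0.55, "z": 0.33, "roll": -0.007}]
end [ 0.5139 -0.0877  0.18  ] -85.02
```

View pics/w5.png

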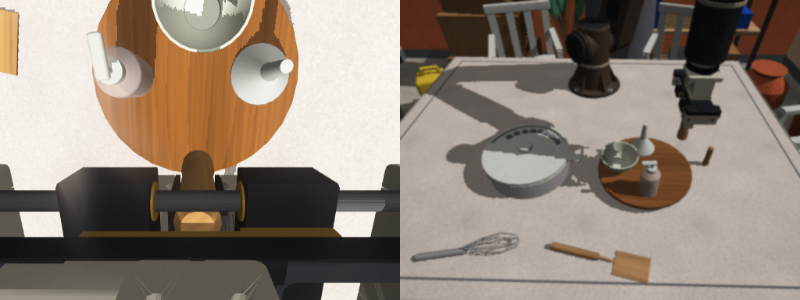

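jog_arm:
  commands:
    - {"x": 3.1,"y": 0.3,"z": 0,"roll": -0.007}
    - {"x": 3.1,"y": 0.3,"z": 0,"roll": -0.007}
    - {"x": 3.1,"y": 0.35,"z": 0,"roll": -0.007}
    - {"x": 3.1,"y": 0.4,"z": 0,"roll": -0.007}
    - {"x": 3.1,"y": 0.4,"z": 0,"roll": -0.007}
    - {"x": 3.1,"y": 0.4,"z": 0,"roll": -0.007}
    - {"x": 3.1,"y": 0.45,"z": 0,"roll": -0.007}
    - {"x": 3.1,"y": 0.5,"z": 0,"roll": -0.007}
    - {"x": 3.0,"y": 0.5,"z": 0,"roll": -0.008}
    - {"x": 3.0,"y": 0.5,"z": 1,"roll": -0.007}
    - {"x": 3.0,"y": 0.55,"z": 1.5,"roll": -0.008}
    - {"x": 2.9,"y": 0.55,"z": 1.5,"roll": -0.007}

```text
clock: 10.0
tool_pos: [0.5122, -0.0898, 0.1774]
orientation: [180.0, 0.0, -85.1]
force: [0.2, -0.2, -1.0]
opening: 0.0256
```

jog_arm:
  commands:
    - {"x": 0,"y": 0,"z": 0,"roll": 0}
    - {"x": 0,"y": 0,"z": 0,"roll": 0}
    - {"x": 0,"y": 0,"z": 0,"roll": 0}
    - {"x": 0,"y": 0,"z": 0,"roll": 0}

```text
clock: 10.4
tool_pos: [0.5133, -0.0878, 0.1789]
orientation: [-180.0, 0.0, -85.0]
force: [0.2, -0.0, -2.2]
opening: 0.0255
```

Run:
```python
from h import *
import fitk,pickle
P=[.5325,-.191,np.radians(172.2)]
o=ctrl.get_obs();print(o["tool_pos"],o["clock"],o["orientation"],o["force"])
s=ctrl.snapshot("wrist");s2=ctrl.snapshot("scene");s3=ctrl.snapshot("top")
pickle.dump((o,s,s2,s3),open("w6.pkl","wb"))
fitk.overlay(cam(s,o),(s["image"]*.55).astype(np.uint8),P,0,0,512,300,1.5,"pics/w6.png")
fitk.overlay(cam(s2),(s2["image"]*.6).astype(np.uint8),P,95,110,255,240,5,"pics/s6.png")
print(fitk.kp(.105,-72,.07,P))
```

```text
[ 0.53250945 -0.19121263] 171.28184285220598 [[0.93, 1.35], [0.55, -1.1], [-0.95, 0.53], [-0.73, -1.72], [0.18, 0.89]]
[ 0.51321284 -0.08779897  0.17888547] 10.5 [-1.79961958e+02  5.49855180e-03 -8.50068985e+01] [-0.08622369  0.02927962 -1.06006033]
[ 0.5139061  -0.08765946  0.07      ]
```

View pics/w6.png

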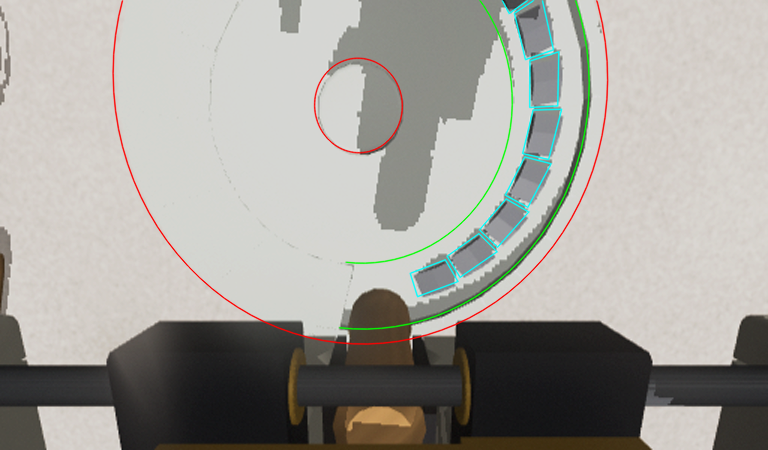

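```bash
python3 -c "
import cv2
a=cv2.imread('pics/s6.png');cv2.imwrite('pics/s6b.png',cv2.resize(a,None,fx=.9,fy=.9))"
```

```text
(no output)
```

View pics/s6b.png

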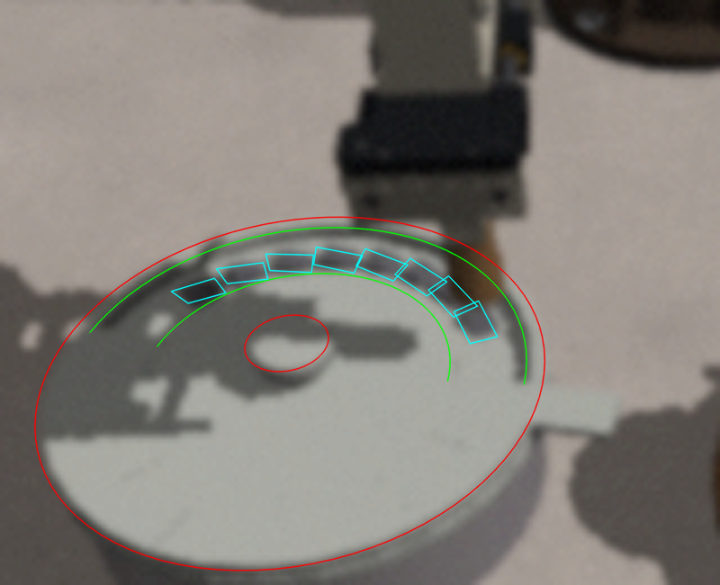

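jog_arm:
  commands:
    - {"x": 0,"y": 0,"z": 1,"roll": 0}
    - {"x": 0,"y": 0,"z": 1,"roll": 0}
    - {"x": 0,"y": 0,"z": 1,"roll": 0}
    - {"x": 0,"y": 0,"z": 1,"roll": 0}
    - {"x": 0,"y": 0,"z": 0.6,"roll": 0}
    - {"x": 0,"y": 0,"z": 0.3,"roll": 0}
    - {"x": 0,"y": 0,"z": 0.2,"roll": 0}
    - {"x": 0,"y": 0,"z": 0.2,"roll": 0}
    - {"x": 0,"y": 0,"z": 0,"roll": 0}
    - {"x": 0,"y": 0,"z": 0,"roll": 0}

```text
clock: 11.65
tool_pos: [0.5131, -0.0885, 0.1258]
orientation: [-180.0, -0.0, -85.1]
force: [-1.1, -0.1, -1.1]
opening: 0.0254
```

jog_arm:
  commands:
    - {"x": 0,"y": 0,"z": 0.1,"roll": 0}
    - {"x": 0,"y": 0,"z": 0.1,"roll": 0}
    - {"x": 0,"y": 0,"z": 0,"roll": 0}

```text
clock: 11.95
tool_pos: [0.5132, -0.0886, 0.1244]
orientation: [-179.9, -0.0, -85.1]
force: [-1.5, 1.1, 5.9]
opening: 0.0254
```

jog_arm:
  commands:
    - {"x": 0,"y": 0,"z": 0.1,"roll": 0}
    - {"x": 0,"y": 0,"z": 0,"roll": 0}

```text
clock: 12.15
tool_pos: [0.5133, -0.0887, 0.1244]
orientation: [-179.9, -0.0, -85.0]
force: [-5.6, 1.2, 15.0]
opening: 0.0255
```

jog_arm:
  commands:
    - {"x": 0,"y": 0,"z": 0.1,"roll": 0}
    - {"x": 0,"y": 0,"z": 0,"roll": 0}

```text
clock: 12.35
tool_pos: [0.5135, -0.0888, 0.1244]
orientation: [-179.9, -0.1, -85.0]
force: [-8.2, 2.4, 22.6]
opening: 0.0254
```

```bash
cat > arc.py <<'E'
import numpy as np,json,sys
P=(.5325,-.191,172.2)
def arc(p,yaw,th0,th1,n,roll,r=.105,quiet=False):
    p=np.array(p,float);out=[]
    for i in range(1,n+1):
        th=np.radians(P[2]+th0+(th1-th0)*i/n);t=np.array(P[:2])+r*np.array([np.cos(th),np.sin(th)])
        d=(t-p)*100;a=np.radians(yaw)
        x=round(d@[np.cos(a),np.sin(a)],2)+0.;y=round(d@[np.sin(a),-np.cos(a)],2)+0.
        out.append((x,y));p=p+np.array([x*np.cos(a)+y*np.sin(a),x*np.sin(a)-y*np.cos(a)])/100;yaw-=np.degrees(roll)
    for k in range(0,n,12):print(k//12,out[k:k+12])
    print("end",p,yaw)
if __name__=="__main__": arc([.5135,-.0878],-85.0,-72,72,108,-.021)
E
python3 arc.py
```

```text
0 [(np.float64(0.01), np.float64(0.2)), (np.float64(0.03), np.float64(0.24)), (np.float64(0.03), np.float64(0.25)), (np.float64(0.02), np.float64(0.24)), (np.float64(0.03), np.float64(0.24)), (np.float64(0.03), np.float64(0.25)), (np.float64(0.03), np.float64(0.24)), (np.float64(0.02), np.float64(0.24)), (np.float64(0.03), np.float64(0.24)), (np.float64(0.03), np.float64(0.25)), (np.float64(0.03), np.float64(0.24)), (np.float64(0.04), np.float64(0.24))]
1 [(np.float64(0.03), np.float64(0.24)), (np.float64(0.03), np.float64(0.25)), (np.float64(0.03), np.float64(0.24)), (np.float64(0.04), np.float64(0.24)), (np.float64(0.03), np.float64(0.24)), (np.float64(0.03), np.float64(0.24)), (np.float64(0.04), np.float64(0.25)), (np.float64(0.03), np.float64(0.24)), (np.float64(0.04), np.float64(0.24)), (np.float64(0.04), np.float64(0.24)), (np.float64(0.03), np.float64(0.24)), (np.float64(0.04), np.float64(0.24))]
2 [(np.float64(0.04), np.float64(0.24)), (np.float64(0.04), np.float64(0.25)), (np.float64(0.04), np.float64(0.24)), (np.float64(0.04), np.float64(0.24)), (np.float64(0.04), np.float6
[... 2378 characters left out ...]
), (np.float64(0.07), np.float64(0.23)), (np.float64(0.08), np.float64(0.24)), (np.float64(0.07), np.float64(0.23)), (np.float64(0.08), np.float64(0.23)), (np.float64(0.07), np.float64(0.23))]
8 [(np.float64(0.08), np.float64(0.23)), (np.float64(0.08), np.float64(0.24)), (np.float64(0.08), np.float64(0.23)), (np.float64(0.08), np.float64(0.23)), (np.float64(0.07), np.float64(0.23)), (np.float64(0.08), np.float64(0.23)), (np.float64(0.08), np.float64(0.23)), (np.float64(0.08), np.float64(0.23)), (np.float64(0.09), np.float64(0.23)), (np.float64(0.08), np.float64(0.23)), (np.float64(0.08), np.float64(0.23)), (np.float64(0.08), np.float64(0.23))]
end [ 0.48675831 -0.28551911] 44.946827935670754
```

jog_arm:
  commands:
    - {"x": 0.01,"y": 0.2,"z": 0,"roll": -0.021}
    - {"x": 0.03,"y": 0.24,"z": 0,"roll": -0.021}
    - {"x": 0.03,"y": 0.25,"z": 0,"roll": -0.021}
    - {"x": 0.02,"y": 0.24,"z": 0,"roll": -0.021}
    - {"x": 0.03,"y": 0.24,"z": 0,"roll": -0.021}
    - {"x": 0.03,"y": 0.25,"z": 0,"roll": -0.021}

```text
clock: 12.95
tool_pos: [0.5033, -0.0916, 0.1245]
orientation: [-179.5, -0.1, -77.7]
force: [4.3, 1.4, 10.4]
opening: 0.0251
```

jog_arm:
  commands:
    - {"x": 0.03,"y": 0.24,"z": 0.03,"roll": -0.021}
    - {"x": 0.02,"y": 0.24,"z": 0.03,"roll": -0.021}
    - {"x": 0.03,"y": 0.24,"z": 0.03,"roll": -0.021}
    - {"x": 0.03,"y": 0.25,"z": 0.02,"roll": -0.021}

```text
clock: 13.35
tool_pos: [0.4962, -0.0946, 0.1244]
orientation: [-179.3, -0.2, -72.9]
force: [6.1, 3.6, 15.4]
opening: 0.0256
```

jog_arm:
  commands:
    - {"x": 0.03,"y": 0.24,"z": 0.04,"roll": -0.021}
    - {"x": 0.04,"y": 0.24,"z": 0.04,"roll": -0.021}
    - {"x": 0.03,"y": 0.24,"z": 0.04,"roll": -0.021}
    - {"x": 0.03,"y": 0.25,"z": 0.03,"roll": -0.021}

```text
clock: 13.75
tool_pos: [0.4899, -0.0983, 0.1244]
orientation: [-179.0, -0.3, -68.0]
force: [7.1, 7.2, 22.3]
opening: 0.0255
```

Run:
```python
from h import *
s2=ctrl.snapshot("scene")
cv2.imwrite("pics/s7.png",cv2.convertScaleAbs(cv2.resize(s2["image"][110:230,120:260,::-1],None,fx=5,fy=5,interpolation=cv2.INTER_CUBIC),alpha=1.2))
```

```text
(no output)
```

View pics/s7.png

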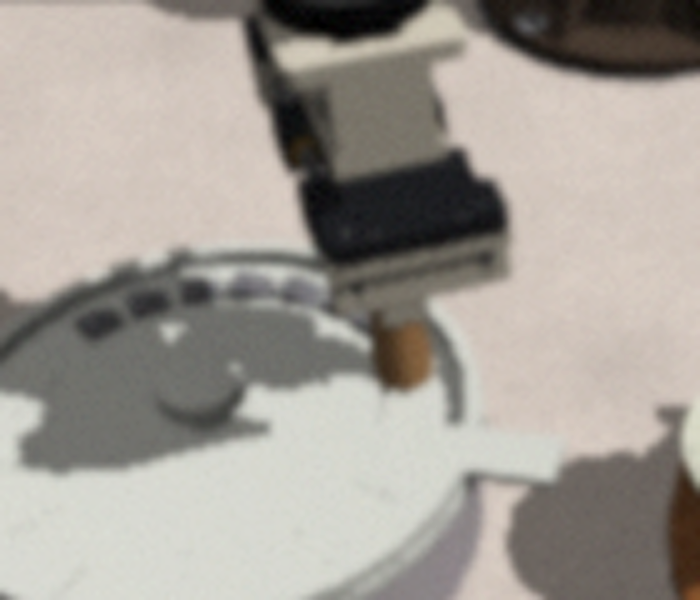

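jog_arm:
  commands:
    - {"x": 0.01,"y": 0.24,"z": 0.02,"roll": -0.021}
    - {"x": 0.01,"y": 0.24,"z": 0.02,"roll": -0.021}
    - {"x": 0.01,"y": 0.24,"z": 0.01,"roll": -0.021}
    - {"x": 0.01,"y": 0.24,"z": 0.01,"roll": -0.021}
    - {"x": 0.01,"y": 0.25,"z": 0.01,"roll": -0.021}
    - {"x": 0.01,"y": 0.24,"z": 0.01,"roll": -0.021}

```text
clock: 14.4
tool_pos: [0.4783, -0.1046, 0.1244]
orientation: [-178.9, -0.5, -60.8]
force: [7.6, 9.3, 25.0]
opening: 0.0253
```

jog_arm:
  commands:
    - {"x": -0.01,"y": 0.24,"z": 0.01,"roll": -0.021}
    - {"x": -0.01,"y": 0.24,"z": 0.01,"roll": -0.021}
    - {"x": 0.0,"y": 0.25,"z": 0.01,"roll": -0.021}
    - {"x": 0.0,"y": 0.24,"z": 0.01,"roll": -0.021}
    - {"x": 0.01,"y": 0.24,"z": 0.01,"roll": -0.021}
    - {"x": 0.01,"y": 0.24,"z": 0.01,"roll": -0.021}

```text
clock: 15.0
tool_pos: [0.4669, -0.1124, 0.1243]
orientation: [-178.9, -0.7, -53.5]
force: [8.5, 8.8, 28.4]
opening: 0.0255
```

```bash
cat > st.py <<'E'
from plant import ctrl
import numpy as np
o=ctrl.get_obs();p=o["tool_pos"];d=p[:2]-[.5325,-.191];a=np.arctan2(d[1],d[0]);f=o["force"]
print("th",np.degrees(a)%360-172.2,"r",np.hypot(*d),"z",p[2],"Frad",f[0]*np.cos(a)+f[1]*np.sin(a),"Ftan",-f[0]*np.sin(a)+f[1]*np.cos(a),"Fz",f[2],"j6",o["joint_pos"][5],o["clock"],o["orientation"],"tilt/yaw; toolx vs out",(o["orientation"][2]-np.degrees(a))%360)
E
python3 st.py
```

```text
th -42.37016568128635 r 0.10238611950462784 z 0.1243077228935236 Frad 1.3157836940712855 Ftan -12.178919933438742 Fz 28.419786735958446 j6 26.225708755104172 15.0 [-178.9237094    -0.6944628   -53.52687073] tilt/yaw; toolx vs out 176.6432949481083
```

jog_arm:
  commands:
    - {"x": 0.02,"y": 0.24,"z": 0,"roll": -0.021}
    - {"x": 0.02,"y": 0.24,"z": 0,"roll": -0.021}
    - {"x": 0.02,"y": 0.24,"z": 0,"roll": -0.021}
    - {"x": 0.02,"y": 0.24,"z": 0,"roll": -0.021}
    - {"x": 0.03,"y": 0.24,"z": 0,"roll": -0.021}
    - {"x": 0.03,"y": 0.24,"z": 0,"roll": -0.021}
    - {"x": 0.03,"y": 0.24,"z": 0,"roll": -0.021}
    - {"x": 0.03,"y": 0.24,"z": 0,"roll": -0.021}

```text
clock: 15.8
tool_pos: [0.4535, -0.1263, 0.1242]
orientation: [-179.1, -0.9, -43.9]
force: [7.4, 11.7, 30.6]
opening: 0.0254
```

```bash
python3 st.py
```

```text
th -31.493122165437256 r 0.10212197437662146 z 0.12424224946613101 Frad 1.7232694770398114 Ftan -13.76849453347291 Fz 30.61071068953465 j6 37.42488034586305 15.8 [-179.06750349   -0.85364821  -43.91507678] tilt/yaw; toolx vs out 175.37804538856403
```

```bash
cat > log.py <<'E'
import numpy as np
R=[(.01,.2),(.03,.24),(.03,.25),(.02,.24),(.03,.24),(.03,.25),(.03,.24),(.02,.24),(.03,.24),(.03,.25),(.03,.24),(.04,.24),(.03,.24),(.03,.25)]+[(.01,.24)]*4+[(.01,.25),(.01,.24)]+[(-.01,.24)]*2+[(0,.25),(0,.24)]+[(.01,.24)]*2+[(.02,.24)]*4+[(.03,.24)]*4
p=np.array([.5135,-.0878]);yaw=-85.
for x,y in R:
    a=np.radians(yaw);p=p+np.array([x*np.cos(a)+y*np.sin(a),x*np.sin(a)-y*np.cos(a)])/100;yaw+=np.degrees(.021)
if __name__=="__main__":
    d=p-[.5325,-.191];print(p,yaw,"r",np.hypot(*d),"th",np.degrees(np.arctan2(d[1],d[0]))%360-172.2)
E
python3 log.py
```

```text
[ 0.44333581 -0.12735293] -44.090813427659135 r 0.10954999774561834 th -27.71995768666224
```

```bash
cat > arc2.py <<'E'
import sys,numpy as np
# cmd pos, yaw, offset(cmd-actual), th0,r0 actual -> rows
def arc2(p,yaw,off,th0,r0,r1,n,dth=1.333,roll=-.021):
    p=np.array(p,float);out=[]
    for i in range(1,n+1):
        th=np.radians(172.2+th0+dth*i);r=r0+(r1-r0)*min(1,i/8)
        t=np.array([.5325,-.191])+r*np.array([np.cos(th),np.sin(th)])+off
        d=(t-p)*100;a=np.radians(yaw)
        x=round(float(d@[np.cos(a),np.sin(a)]),2);y=round(float(d@[np.sin(a),-np.cos(a)]),2)
        out.append((x,y));p=p+np.array([x*np.cos(a)+y*np.sin(a),x*np.sin(a)-y*np.cos(a)])/100;yaw-=np.degrees(roll)
    print(out,"end",p.round(5).tolist(),round(yaw,3))
E
python3 -c "
from arc2 import *
arc2([.44334,-.12735],-44.09,[-.0102,-.001],-31.5,.1021,.1045,10)"
```

```text
[(-0.01, 0.24), (-0.01, 0.24), (-0.0, 0.24), (-0.01, 0.24), (-0.01, 0.25), (0.0, 0.24), (-0.0, 0.24), (-0.01, 0.25), (0.03, 0.24), (0.03, 0.24)] end [0.42837, -0.14622] -32.058
```

jog_arm:
  commands:
    - {"x": -0.01,"y": 0.24,"z": 0,"roll": -0.021}
    - {"x": -0.01,"y": 0.24,"z": 0,"roll": -0.021}
    - {"x": 0,"y": 0.24,"z": 0,"roll": -0.021}
    - {"x": -0.01,"y": 0.24,"z": 0,"roll": -0.021}
    - {"x": -0.01,"y": 0.25,"z": 0,"roll": -0.021}
    - {"x": 0,"y": 0.24,"z": 0,"roll": -0.021}
    - {"x": 0,"y": 0.24,"z": 0,"roll": -0.021}
    - {"x": -0.01,"y": 0.25,"z": 0,"roll": -0.021}

```text
clock: 16.6
tool_pos: [0.4406, -0.1415, 0.1242]
orientation: [-179.3, -1.0, -34.3]
force: [7.8, 8.8, 31.6]
opening: 0.0252
```

```bash
python3 st.py; python3 -c "
from plant import ctrl;print(ctrl.get_obs()['tool_pos'])
from arc2 import *
arc2([.44334,-.12735],-44.09,[-.0102,-.001],-31.5,.1021,.1045,8)"
```

```text
th -20.507490152165985 r 0.10440872475813902 z 0.12424711180397434 Frad -2.671429373997319 Ftan -11.389223771753521 Fz 31.64407491801909 j6 48.81241791840751 16.6 [-179.28775428   -1.01820789  -34.27924471] tilt/yaw; toolx vs out 174.028245437404
[ 0.44057695 -0.14148904  0.12424711]
[(-0.01, 0.24), (-0.01, 0.24), (-0.0, 0.24), (-0.01, 0.24), (-0.01, 0.25), (0.0, 0.24), (-0.0, 0.24), (-0.01, 0.25)] end [0.43054, -0.1419] -34.464
```

```bash
python3 -c "
from arc2 import *
arc2([.43054,-.1419],-34.464,[-.0101,-.0002],-20.5,.1044,.105,12)"
```

```text
[(0.01, 0.23), (0.02, 0.24), (0.02, 0.24), (0.02, 0.25), (0.03, 0.24), (0.02, 0.24), (0.03, 0.24), (0.02, 0.25), (0.03, 0.24), (0.04, 0.24), (0.03, 0.24), (0.04, 0.25)] end [0.41981, -0.16887] -20.025
```

jog_arm:
  commands:
    - {"x": 0.01,"y": 0.24,"z": 0,"roll": -0.021}
    - {"x": 0.02,"y": 0.24,"z": 0,"roll": -0.021}
    - {"x": 0.02,"y": 0.24,"z": 0,"roll": -0.021}
    - {"x": 0.02,"y": 0.24,"z": 0,"roll": -0.021}
    - {"x": 0.03,"y": 0.24,"z": 0,"roll": -0.021}
    - {"x": 0.02,"y": 0.24,"z": 0,"roll": -0.021}
    - {"x": 0.03,"y": 0.24,"z": 0,"roll": -0.021}
    - {"x": 0.02,"y": 0.25,"z": 0,"roll": -0.021}
    - {"x": 0.03,"y": 0.24,"z": 0,"roll": -0.021}
    - {"x": 0.04,"y": 0.24,"z": 0,"roll": -0.021}

```text
clock: 17.6
tool_pos: [0.43, -0.164, 0.1241]
orientation: [-179.6, -1.1, -22.3]
force: [4.8, 12.4, 35.2]
opening: 0.0252
```

```bash
python3 st.py; python3 -c "
from plant import ctrl;print(ctrl.get_obs()['tool_pos'])
from arc2 import *
arc2([.43054,-.1419],-34.464,[-.0101,-.0002],-20.5,.1044,.105,10)"
```

```text
th -6.982517847665093 r 0.1059777506682229 z 0.12412222191071737 Frad -1.5088205933574197 Ftan -13.209672044830443 Fz 35.222646640647255 j6 63.808757024636215 17.6 [-179.59034943   -1.05944491  -22.26300102] tilt/yaw; toolx vs out 172.51951682975374
[ 0.43002998 -0.1639597   0.12412222]
[(0.01, 0.23), (0.02, 0.24), (0.02, 0.24), (0.02, 0.25), (0.03, 0.24), (0.02, 0.24), (0.03, 0.24), (0.02, 0.25), (0.03, 0.24), (0.04, 0.24)] end [0.42098, -0.16407] -22.432
```

```bash
python3 -c "
from arc2 import *
arc2([.42098,-.16407],-22.432,[-.0091,-.0002],-6.98,.106,.105,12)"
```

```text
[(0.04, 0.25), (0.05, 0.24), (0.05, 0.25), (0.05, 0.24), (0.05, 0.24), (0.05, 0.24), (0.05, 0.24), (0.06, 0.24), (0.03, 0.24), (0.05, 0.24), (0.04, 0.24), (0.04, 0.24)] end [0.41845, -0.19343] -7.993
```

jog_arm:
  commands:
    - {"x": 0.04,"y": 0.24,"z": -0.01,"roll": -0.021}
    - {"x": 0.05,"y": 0.24,"z": -0.01,"roll": -0.021}
    - {"x": 0.05,"y": 0.24,"z": -0.01,"roll": -0.021}
    - {"x": 0.05,"y": 0.24,"z": -0.01,"roll": -0.021}
    - {"x": 0.05,"y": 0.24,"z": -0.01,"roll": -0.021}
    - {"x": 0.05,"y": 0.24,"z": -0.01,"roll": -0.021}
    - {"x": 0.05,"y": 0.24,"z": 0,"roll": -0.021}
    - {"x": 0.06,"y": 0.24,"z": 0,"roll": -0.021}
    - {"x": 0.03,"y": 0.24,"z": 0,"roll": -0.021}
    - {"x": 0.05,"y": 0.24,"z": 0,"roll": -0.021}

```text
clock: 18.6
tool_pos: [0.4256, -0.1885, 0.124]
orientation: [-179.9, -0.9, -10.3]
force: [1.4, 13.9, 34.3]
opening: 0.0252
```

```bash
python3 st.py; python3 -c "
from plant import ctrl;p=ctrl.get_obs()['tool_pos'];print(p)
from arc2 import *
arc2([.42098,-.16407],-22.432,[-.0091,-.0002],-6.98,.106,.105,10)"
```

```text
th 6.453029460443645 r 0.10693488096996734 z 0.1240156765385634 Frad -1.0245322657286073 Ftan -13.90125798289165 Fz 34.26069027804448 j6 79.20201026297497 18.6 [-179.87570775   -0.91177868  -10.26853619] tilt/yaw; toolx vs out 171.07843435004443
[ 0.42559467 -0.18848629  0.12401568]
[(0.04, 0.25), (0.05, 0.24), (0.05, 0.25), (0.05, 0.24), (0.05, 0.24), (0.05, 0.24), (0.05, 0.24), (0.06, 0.24), (0.03, 0.24), (0.05, 0.24)] end [0.41848, -0.18857] -10.4
```

```bash
python3 -c "
from arc2 import *
arc2([.41848,-.18857],-10.4,[-.0065,-.0002],6.45,.1069,.1055,10)"
```

```text
[(0.13, 0.24), (0.05, 0.24), (0.06, 0.24), (0.07, 0.24), (0.06, 0.24), (0.06, 0.24), (0.06, 0.24), (0.06, 0.24), (0.05, 0.24), (0.04, 0.24)] end [0.42275, -0.21308] 1.632
```

jog_arm:
  commands:
    - {"x": 0.07,"y": 0.24,"z": -0.01,"roll": -0.021}
    - {"x": 0.07,"y": 0.24,"z": -0.01,"roll": -0.021}
    - {"x": 0.07,"y": 0.24,"z": -0.01,"roll": -0.021}
    - {"x": 0.07,"y": 0.24,"z": 0,"roll": -0.021}
    - {"x": 0.07,"y": 0.24,"z": 0,"roll": -0.021}
    - {"x": 0.07,"y": 0.24,"z": 0,"roll": -0.021}
    - {"x": 0.06,"y": 0.24,"z": 0,"roll": -0.021}
    - {"x": 0.06,"y": 0.24,"z": 0,"roll": -0.021}
    - {"x": 0.05,"y": 0.24,"z": 0,"roll": -0.021}
    - {"x": 0.05,"y": 0.24,"z": 0,"roll": -0.021}

```text
clock: 19.6
tool_pos: [0.4278, -0.2133, 0.1239]
orientation: [179.9, -0.7, 1.7]
force: [-2.4, 14.5, 38.5]
opening: 0.0254
```

```bash
python3 st.py; python3 -c "
from plant import ctrl;p=ctrl.get_obs()['tool_pos'];print(p,p[:2]-[.42275,-.21308])
from arc2 import *
arc2([.42275,-.21308],1.632,[-.0055,.000],19.8,.106,.1055,12)"
```

```text
th 19.83165263165631 r 0.10705162991246026 z 0.12389802093736939 Frad -0.7264125399351178 Ftan -14.698661748013587 Fz 38.53482256489921 j6 94.52359312047157 19.6 [179.9046472   -0.6930548    1.74460757] tilt/yaw; toolx vs out 169.71295493839438
[ 0.42780002 -0.21331513  0.12389802] [ 0.00505002 -0.00023513]
[(0.11, 0.24), (0.05, 0.24), (0.06, 0.24), (0.05, 0.24), (0.06, 0.24), (0.05, 0.24), (0.06, 0.24), (0.06, 0.24), (0.05, 0.24), (0.05, 0.24), (0.05, 0.24), (0.06, 0.24)] end [0.43389, -0.24055] 16.071
```

jog_arm:
  commands:
    - {"x": 0.08,"y": 0.24,"z": -0.02,"roll": -0.021}
    - {"x": 0.08,"y": 0.24,"z": -0.02,"roll": -0.021}
    - {"x": 0.08,"y": 0.24,"z": -0.02,"roll": -0.021}
    - {"x": 0.08,"y": 0.24,"z": -0.02,"roll": -0.021}
    - {"x": 0.07,"y": 0.24,"z": -0.01,"roll": -0.021}
    - {"x": 0.07,"y": 0.24,"z": -0.01,"roll": -0.021}
    - {"x": 0.07,"y": 0.24,"z": -0.01,"roll": -0.021}
    - {"x": 0.07,"y": 0.24,"z": 0,"roll": -0.021}

```text
clock: 20.4
tool_pos: [0.4334, -0.232, 0.1239]
orientation: [179.8, -0.4, 11.3]
force: [-5.5, 12.4, 33.7]
opening: 0.0258
```

```bash
python3 st.py
cat > sim.py <<'E'
import numpy as np
def sim(p,yaw,R):
    p=np.array(p)
    for x,y in R:
        a=np.radians(yaw);p=p+np.array([x*np.cos(a)+y*np.sin(a),x*np.sin(a)-y*np.cos(a)])/100;yaw+=np.degrees(.021)
    return p,yaw
E
python3 -c "
from plant import ctrl;p=ctrl.get_obs()['tool_pos'];from sim import *;from arc2 import *
c,y=sim([.42275,-.21308],1.632,[(.08,.24)]*4+[(.07,.24)]*4);off=c-p[:2];print(p,c,y,off)
d=p[:2]-[.5325,-.191];th=np.degrees(np.arctan2(d[1],d[0]))%360-172.2
arc2(c,y,off,th,np.hypot(*d),.105,12)"
```

```text
th 30.256755478639917 r 0.10727340510046145 z 0.1239470003145623 Frad 0.3269317580054292 Ftan -13.50107706412385 Fz 33.65356961238712 j6 106.47564965896126 20.4 [179.8449953   -0.41186126  11.33543066] tilt/yaw; toolx vs out 168.8786751765735
[ 0.43336134 -0.23197694  0.123947  ] [ 0.43066606 -0.2315647 ] 11.257690958197832 [-0.00269528  0.00041224]
[(0.08, 0.24), (0.08, 0.24), (0.08, 0.23), (0.08, 0.24), (0.08, 0.23), (0.08, 0.24), (0.08, 0.23), (0.08, 0.23), (0.06, 0.24), (0.05, 0.24), (0.06, 0.24), (0.06, 0.23)] end [0.44761, -0.25584] 25.696
```

jog_arm:
  commands:
    - {"x": 0.1,"y": 0.24,"z": 0,"roll": -0.021}
    - {"x": 0.11,"y": 0.24,"z": 0,"roll": -0.021}
    - {"x": 0.11,"y": 0.23,"z": -0.01,"roll": -0.021}
    - {"x": 0.11,"y": 0.24,"z": 0,"roll": -0.021}
    - {"x": 0.11,"y": 0.23,"z": -0.01,"roll": -0.021}
    - {"x": 0.11,"y": 0.24,"z": 0,"roll": -0.021}
    - {"x": 0.1,"y": 0.23,"z": 0,"roll": -0.021}
    - {"x": 0.1,"y": 0.24,"z": 0,"roll": -0.021}

```text
clock: 21.2
tool_pos: [0.4451, -0.2484, 0.1239]
orientation: [179.8, -0.2, 21.0]
force: [-7.6, 9.4, 34.3]
opening: 0.0253
```

```bash
python3 st.py
python3 -c "
from plant import ctrl;p=ctrl.get_obs()['tool_pos'];from sim import *;from arc2 import *
c,y=sim([ 0.43066606,-0.2315647 ],11.2577,[(.1,.24),(.11,.24),(.11,.23),(.11,.24),(.11,.23),(.11,.24),(.1,.23),(.1,.24)]);off=c-p[:2];print(p,c,y,off)
d=p[:2]-[.5325,-.191];th=np.degrees(np.arctan2(d[1],d[0]))%360-172.2
arc2(c,y,off,th,np.hypot(*d),.105,12)"
```

```text
th 41.07127789422046 r 0.10455781692495301 z 0.12394488409106252 Frad 1.2148173519000514 Ftan -12.00428686697164 Fz 34.28072173380297 j6 117.900320145528 21.2 [179.80663937  -0.21667516  20.95487556] tilt/yaw; toolx vs out 167.68359767046877
[ 0.44508104 -0.24836081  0.12394488] [ 0.44388241 -0.24750017] 20.88339095819783 [-0.00119863  0.00086064]
[(0.05, 0.24), (0.05, 0.24), (0.05, 0.23), (0.05, 0.24), (0.05, 0.24), (0.06, 0.24), (0.05, 0.24), (0.05, 0.24), (0.06, 0.23), (0.06, 0.24), (0.06, 0.24), (0.06, 0.23)] end [0.46274, -0.2697] 35.322
```

jog_arm:
  commands:
    - {"x": 0.06,"y": 0.24,"z": 0,"roll": -0.021}
    - {"x": 0.06,"y": 0.24,"z": 0,"roll": -0.021}
    - {"x": 0.07,"y": 0.24,"z": 0,"roll": -0.021}
    - {"x": 0.07,"y": 0.24,"z": 0,"roll": -0.021}
    - {"x": 0.07,"y": 0.24,"z": 0,"roll": -0.021}
    - {"x": 0.07,"y": 0.24,"z": 0,"roll": -0.021}
    - {"x": 0.07,"y": 0.24,"z": 0,"roll": -0.021}
    - {"x": 0.07,"y": 0.24,"z": 0,"roll": -0.021}
    - {"x": 0.07,"y": 0.24,"z": 0,"roll": -0.021}
    - {"x": 0.07,"y": 0.24,"z": 0,"roll": -0.021}

```text
clock: 22.2
tool_pos: [0.4615, -0.2671, 0.124]
orientation: [179.8, -0.1, 33.0]
force: [-6.4, 6.4, 31.4]
opening: 0.0253
```

```bash
python3 st.py
python3 -c "
from plant import ctrl;p=ctrl.get_obs()['tool_pos'];from sim import *;from arc2 import *
c,y=sim([ 0.44388241,-0.24750017 ],20.8834,[(.06,.24)]*2+[(.07,.24)]*8);off=c-p[:2];print(p,c,y,off)
d=p[:2]-[.5325,-.191];th=np.degrees(np.arctan2(d[1],d[0]))%360-172.2
arc2(c,y,off,th,np.hypot(*d),.105,12)"
```

```text
th 54.8114610538195 r 0.10409251018762349 z 0.12397960347890455 Frad -0.30753380269413455 Ftan -9.04422153400833 Fz 31.35548390534764 j6 131.8262742801007 22.2 [ 1.79750823e+02 -1.40439946e-01  3.29846502e+01] tilt/yaw; toolx vs out 165.9731891957344
[ 0.46152431 -0.26714264  0.1239796 ] [ 0.460574   -0.26595475] 32.91551369774728 [-0.00095031  0.00118789]
[(0.05, 0.24), (0.05, 0.23), (0.05, 0.24), (0.06, 0.24), (0.05, 0.24), (0.05, 0.24), (0.06, 0.23), (0.05, 0.24), (0.07, 0.24), (0.07, 0.23), (0.06, 0.24), (0.07, 0.23)] end [0.48387, -0.28339] 47.354
```

jog_arm:
  commands:
    - {"x": 0.05,"y": 0.24,"z": 0,"roll": -0.021}
    - {"x": 0.05,"y": 0.24,"z": 0,"roll": -0.021}
    - {"x": 0.05,"y": 0.24,"z": 0,"roll": -0.021}
    - {"x": 0.06,"y": 0.24,"z": 0,"roll": -0.021}
    - {"x": 0.06,"y": 0.24,"z": 0,"roll": -0.021}
    - {"x": 0.06,"y": 0.24,"z": 0,"roll": -0.021}
    - {"x": 0.06,"y": 0.24,"z": 0,"roll": -0.021}
    - {"x": 0.06,"y": 0.24,"z": 0,"roll": -0.021}
    - {"x": 0.07,"y": 0.24,"z": 0,"roll": -0.021}
    - {"x": 0.07,"y": 0.24,"z": 0,"roll": -0.021}
    - {"x": 0.07,"y": 0.24,"z": 0,"roll": -0.021}
    - {"x": 0.07,"y": 0.24,"z": 0,"roll": -0.021}

```text
clock: 23.4
tool_pos: [0.4849, -0.285, 0.124]
orientation: [179.7, -0.0, 47.4]
force: [-7.8, 3.5, 28.6]
opening: 0.0256
```

```bash
python3 st.py
```

```text
th 70.9274883124121 r 0.10535255579551442 z 0.1240165153007708 Frad 0.4494260701591166 Ftan -8.529034905688386 Fz 28.589086809064966 j6 147.74642575306092 23.4 [ 1.79744997e+02 -1.49347306e-02  4.74227757e+01] tilt/yaw; toolx vs out 164.29528735705975
```

jog_arm:
  commands:
    - {"x": 0.05,"y": 0.2,"z": 0,"roll": 0}
    - {"x": 0.02,"y": 0.1,"z": 0,"roll": 0}
    - {"x": 0,"y": 0,"z": 0,"roll": 0}
    - {"x": 0,"y": 0,"z": 0,"roll": 0}

```text
clock: 23.8
tool_pos: [0.487, -0.2863, 0.124]
orientation: [179.8, 0.0, 47.4]
force: [-9.0, 5.2, 29.4]
opening: 0.0257
```

```bash
python3 st.py
```

```text
th 72.28696673741979 r 0.1055989747007642 z 0.12397695917652829 Frad -0.8401171937669663 Ftan -10.341995337491703 Fz 29.406527210551275 j6 147.8033063979626 23.8 [1.79792076e+02 3.21417324e-03 4.73657446e+01] tilt/yaw; toolx vs out 162.8787778749934
```

jog_arm:
  commands:
    - {"x": 0,"y": 0,"z": -0.2,"roll": 0}
    - {"x": 0,"y": 0,"z": -0.2,"roll": 0}
    - {"x": 0,"y": 0,"z": -0.4,"roll": 0}
    - {"x": 0,"y": 0,"z": -0.8,"roll": 0}
    - {"x": 0,"y": 0,"z": -1.2,"roll": 0}
    - {"x": 0,"y": 0,"z": -2,"roll": 0}
    - {"x": 0,"y": 0,"z": -2,"roll": 0}
    - {"x": 0,"y": 0,"z": -2,"roll": 0}
    - {"x": 0,"y": 0,"z": -1,"roll": 0}
    - {"x": 0,"y": 0,"z": -0.5,"roll": 0}
    - {"x": 0,"y": 0,"z": 0,"roll": 0}
    - {"x": 0,"y": 0,"z": 0,"roll": 0}

```text
clock: 25.0
tool_pos: [0.4859, -0.2852, 0.2219]
orientation: [-179.9, 0.0, 47.3]
force: [0.2, -1.2, -1.0]
opening: 0.0256
```

Run:
```python
from h import *
o=ctrl.get_obs();print(o["tool_pos"],o["orientation"],o["force"],o["clock"],o["joint_pos"])
s=ctrl.snapshot("wrist");s2=ctrl.snapshot("scene")
cv2.imwrite("pics/w8.png",cv2.resize(s["image"][:,:,::-1],None,fx=1.5,fy=1.5))
cv2.imwrite("pics/s8.png",cv2.convertScaleAbs(cv2.resize(s2["image"][90:230,90:250,::-1],None,fx=4.2,fy=4.2,interpolation=cv2.INTER_CUBIC),alpha=1.1))
```

```text
[ 0.48592788 -0.28517676  0.22192744] [-1.79928860e+02  1.87231530e-02  4.72720028e+01] [ 0.16503086 -1.19424665 -1.03764716] 25.0 [-1.05209578e+01  1.03161911e+01 -1.39641187e+01 -2.42027994e-02
 -6.57898648e+01  1.47802888e+02]
```

View pics/w8.png

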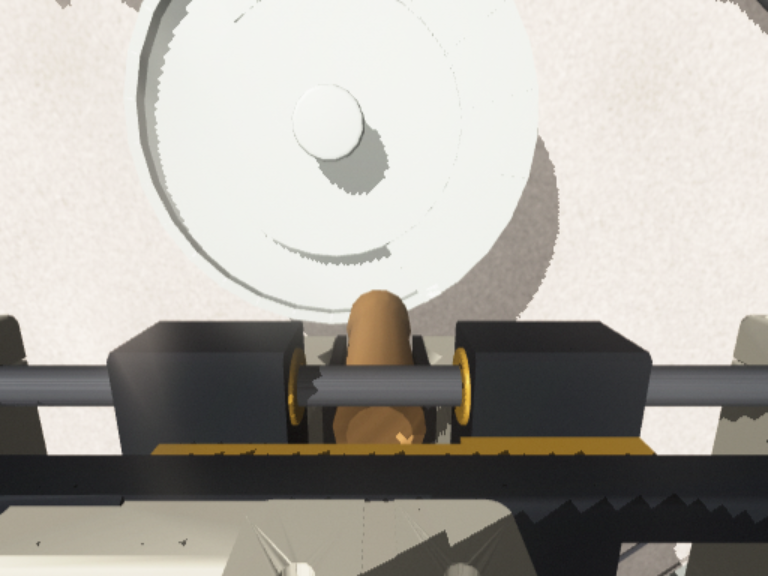

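View pics/s8.png

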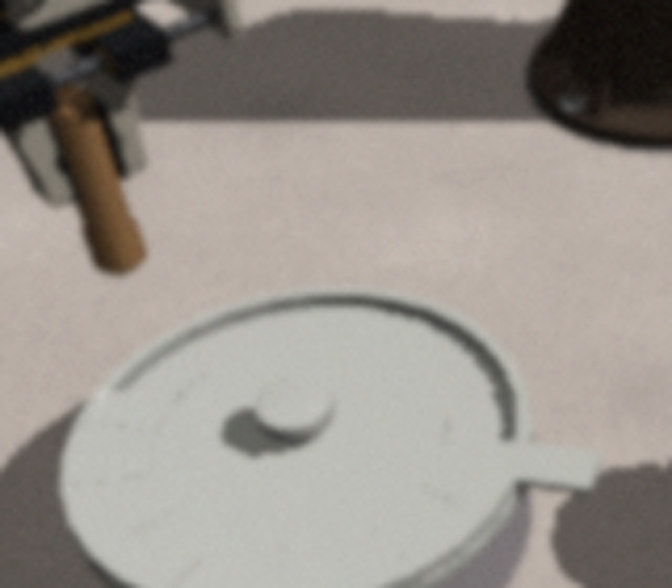

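```bash
python3 -c "
from plan import *
rows([.4859,-.2852,.222],47.27,[.5507,.2804,.222],90,16)"
```

```text
[{"x": 2.87, "y": -2.1, "z": 0.0, "roll": -0.047}, {"x": 2.97, "y": -1.96, "z": 0.0, "roll": -0.047}, {"x": 3.06, "y": -1.82, "z": 0.0, "roll": -0.047}, {"x": 3.14, "y": -1.68, "z": 0.0, "roll": -0.047}, {"x": 3.21, "y": -1.53, "z": 0.0, "roll": -0.046}, {"x": 3.28, "y": -1.38, "z": 0.0, "roll": -0.047}, {"x": 3.34, "y": -1.22, "z": 0.0, "roll": -0.046}, {"x": 3.39, "y": -1.07, "z": 0.0, "roll": -0.047}, {"x": 3.44, "y": -0.91, "z": 0.0, "roll": -0.046}, {"x": 3.48, "y": -0.75, "z": 0.0, "roll": -0.047}, {"x": 3.51, "y": -0.58, "z": 0.0, "roll": -0.046}, {"x": 3.53, "y": -0.42, "z": 0.0, "roll": -0.047}, {"x": 3.55, "y": -0.25, "z": 0.0, "roll": -0.046}, {"x": 3.56, "y": -0.09, "z": 0.0, "roll": -0.047}, {"x": 3.56, "y": 0.07, "z": 0.0, "roll": -0.046}, {"x": 3.55, "y": 0.24, "z": 0.0, "roll": -0.047}]
end [0.5507 0.2804 0.222 ] 90.01
```

jog_arm:
  commands:
    - {"x": 2.9,"y": -2.1,"z": 0,"roll": -0.047}
    - {"x": 3.0,"y": -2.0,"z": 0,"roll": -0.047}
    - {"x": 3.1,"y": -1.8,"z": 0,"roll": -0.047}
    - {"x": 3.1,"y": -1.7,"z": 0,"roll": -0.047}
    - {"x": 3.2,"y": -1.5,"z": 0,"roll": -0.047}
    - {"x": 3.3,"y": -1.4,"z": 0,"roll": -0.047}
    - {"x": 3.3,"y": -1.2,"z": 0,"roll": -0.047}
    - {"x": 3.4,"y": -1.1,"z": 0,"roll": -0.047}
    - {"x": 3.4,"y": -0.9,"z": 0,"roll": -0.047}
    - {"x": 3.5,"y": -0.8,"z": 0,"roll": -0.047}
    - {"x": 3.5,"y": -0.6,"z": 0,"roll": -0.047}
    - {"x": 3.5,"y": -0.4,"z": 0,"roll": -0.047}

```text
clock: 26.3
tool_pos: [0.5333, 0.1403, 0.2221]
orientation: [-180.0, 0.0, 79.7]
force: [0.4, -0.1, 0.2]
opening: 0.0255
```

jog_arm:
  commands:
    - {"x": 3.5,"y": -0.2,"z": 0,"roll": -0.047}
    - {"x": 3.5,"y": -0.1,"z": 0,"roll": -0.045}
    - {"x": 3.2,"y": 0.1,"z": 0,"roll": -0.045}
    - {"x": 2,"y": 0,"z": 0,"roll": -0.045}
    - {"x": 1,"y": 0,"z": 0,"roll": 0}
    - {"x": 0,"y": 0,"z": 0,"roll": 0}
    - {"x": 0,"y": 0,"z": 0,"roll": 0}

```text
clock: 27.0
tool_pos: [0.5463, 0.2694, 0.2225]
orientation: [-180.0, 0.0, 90.0]
force: [-0.6, -0.0, -0.2]
opening: 0.0256
```

Run:
```python
from h import *
o=ctrl.get_obs();print(o["tool_pos"],o["orientation"],o["clock"],o["joint_pos"])
s2=ctrl.snapshot("scene")
cv2.imwrite("pics/s9.png",cv2.resize(s2["image"][60:260,90:430,::-1],None,fx=2.3,fy=2.3,interpolation=cv2.INTER_CUBIC))
```

```text
[0.54625091 0.26939144 0.22254288] [-1.79969121e+02  2.97895023e-02  8.99744907e+01] 27.0 [ 4.46058188e+01  1.45692096e+01 -8.34044368e+00 -5.36768152e-04
 -6.71332501e+01  1.35368873e+02]
```

View pics/s9.png

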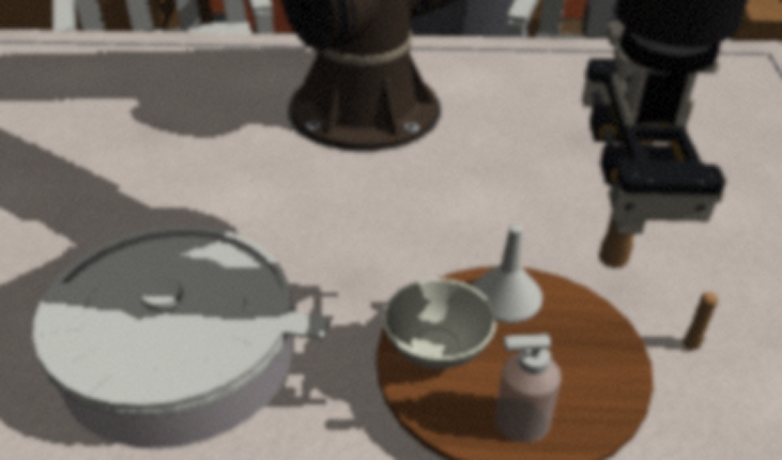

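jog_arm:
  commands:
    - {"x": 0.5,"y": 0.2,"z": 0.5,"roll": 0}
    - {"x": 0.5,"y": 0.2,"z": 1.5,"roll": 0}
    - {"x": 0,"y": 0,"z": 2,"roll": 0}
    - {"x": 0,"y": 0,"z": 2,"roll": 0}
    - {"x": 0,"y": 0,"z": 2,"roll": 0}
    - {"x": 0,"y": 0,"z": 2,"roll": 0}
    - {"x": 0,"y": 0,"z": 1.5,"roll": 0}
    - {"x": 0,"y": 0,"z": 1,"roll": 0}
    - {"x": 0,"y": 0,"z": 0.5,"roll": 0}
    - {"x": 0,"y": 0,"z": 0.2,"roll": 0}
    - {"x": 0,"y": 0,"z": 0,"roll": 0}
    - {"x": 0,"y": 0,"z": 0,"roll": 0}

```text
clock: 28.25
tool_pos: [0.5509, 0.2805, 0.0915]
orientation: [179.9, -0.0, 90.0]
force: [-0.2, 0.1, -1.3]
opening: 0.0256
```

jog_arm:
  commands:
    - {"x": 0,"y": 0,"z": 0,"roll": 0}
    - {"x": 0,"y": 0,"z": 0.1,"roll": 0}
    - {"x": 0,"y": 0,"z": 0,"roll": 0}

```text
clock: 28.55
tool_pos: [0.5505, 0.2803, 0.0899]
orientation: [180.0, -0.0, 90.0]
force: [0.2, 0.7, -1.5]
opening: 0.0254
```

jog_arm:
  commands:
    - {"x": 0,"y": 0,"z": 0.1,"roll": 0}
    - {"x": 0,"y": 0,"z": 0.05,"roll": 0}
    - {"x": 0,"y": 0,"z": 0,"roll": 0}
    - {"x": 0,"y": 0,"z": 0,"roll": 0}

```text
clock: 28.95
tool_pos: [0.5505, 0.2802, 0.0883]
orientation: [-180.0, 0.0, 90.0]
force: [0.4, 0.2, -0.7]
opening: 0.0257
```

jog_arm:
  commands:
    - {"x": 0,"y": 0,"z": 0.05,"roll": 0}
    - {"x": 0,"y": 0,"z": 0,"roll": 0}
    - {"x": 0,"y": 0,"z": 0,"roll": 0}

```text
clock: 29.25
tool_pos: [0.5507, 0.2803, 0.0882]
orientation: [180.0, -0.0, 90.0]
force: [-1.3, -0.7, 5.3]
opening: 0.0256
```

```bash
python3 st.py
```

```text
th -84.4071133602136 r 0.471619712165655 z 0.08818528938321772 Frad -0.7087630848267665 Ftan 1.3048470172150943 Fz 5.301004316846618 j6 134.9576448101316 29.25 [ 1.79973719e+02 -1.01565689e-02  9.00329991e+01] tilt/yaw; toolx vs out 2.240112467049002
```

jog_arm:
  commands:
    - {"x": 0,"y": 0,"z": 0,"roll": 0}
    - {"x": 0,"y": 0,"z": 0,"roll": 0}
    - {"x": 0,"y": 0,"z": 0,"roll": 0}
    - {"x": 0,"y": 0,"z": 0,"roll": 0}
    - {"x": 0,"y": 0,"z": 0,"roll": 0}
    - {"x": 0,"y": 0,"z": 0,"roll": 0}
    - {"x": 0,"y": 0,"z": 0,"roll": 0}
  gripper: 6

```text
clock: 29.95
tool_pos: [0.5505, 0.2802, 0.0877]
orientation: [-180.0, 0.0, 90.0]
force: [-0.4, -0.4, 0.5]
opening: 0.0597
```

Run:
```python
from h import *
o=ctrl.get_obs();print(o["tool_pos"],o["opening"],o["clock"])
s=ctrl.snapshot("wrist");s2=ctrl.snapshot("scene")
a=np.hstack([s["image"],s2["image"]])[:,:,::-1];cv2.imwrite("pics/p.png",cv2.resize(a,(800,300)))
```

```text
[0.55047388 0.28022428 0.08771009] 0.059730697647692996 29.95
```

View pics/p.png

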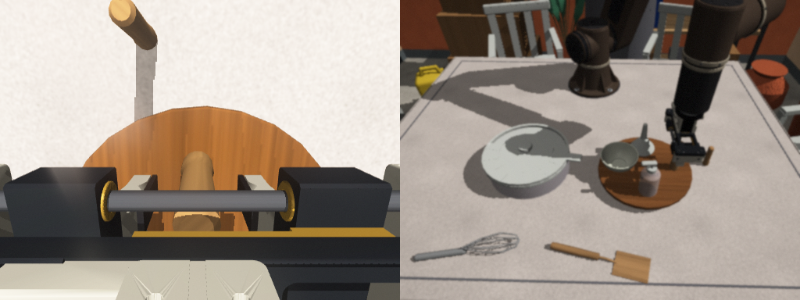

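Pestle stands free between the open fingers. Raise straight up.

jog_arm:
  commands:
    - {"x": 0,"y": 0,"z": -0.5,"roll": 0}
    - {"x": 0,"y": 0,"z": -1,"roll": 0}
    - {"x": 0,"y": 0,"z": -2,"roll": 0}
    - {"x": 0,"y": 0,"z": -2,"roll": 0}
    - {"x": 0,"y": 0,"z": -2,"roll": 0}
    - {"x": 0,"y": 0,"z": -2,"roll": 0}
    - {"x": 0,"y": 0,"z": -2,"roll": 0}
    - {"x": 0,"y": 0,"z": -2,"roll": 0}
    - {"x": 0,"y": 0,"z": -2,"roll": 0}
    - {"x": 0,"y": 0,"z": -2,"roll": 0}
    - {"x": 0,"y": 0,"z": -1,"roll": 0}
    - {"x": 0,"y": 0,"z": 0,"roll": 0}

```text
clock: 31.25
tool_pos: [0.551, 0.2806, 0.2749]
orientation: [179.8, -0.1, 90.0]
force: [-0.2, 0.0, 0.1]
opening: 0.0599
```

```bash
python3 -c "
from plan import *
rows([.5505,.2802,.2727],90,[.46,0.0,.40],90,8)"
```

```text
[{"x": -3.5, "y": -1.13, "z": -1.59, "roll": 0.0}, {"x": -3.5, "y": -1.13, "z": -1.59, "roll": 0.0}, {"x": -3.5, "y": -1.13, "z": -1.59, "roll": 0.0}, {"x": -3.5, "y": -1.13, "z": -1.59, "roll": 0.0}, {"x": -3.5, "y": -1.13, "z": -1.59, "roll": 0.0}, {"x": -3.51, "y": -1.13, "z": -1.59, "roll": 0.0}, {"x": -3.5, "y": -1.14, "z": -1.59, "roll": 0.0}, {"x": -3.51, "y": -1.13, "z": -1.6, "roll": 0.0}]
end [ 0.46 -0.    0.4 ] 90.0
```

jog_arm:
  commands:
    - {"x": -4,"y": -0.3,"z": -0.8,"roll": 0}
    - {"x": -4,"y": -0.3,"z": -0.8,"roll": 0}
    - {"x": -4,"y": -0.3,"z": -0.8,"roll": 0}
    - {"x": -4,"y": -0.3,"z": -0.8,"roll": 0}
    - {"x": -4,"y": -0.3,"z": -0.8,"roll": 0}
    - {"x": -4,"y": -0.3,"z": -0.8,"roll": 0}
    - {"x": -4,"y": -0.3,"z": -0.8,"roll": 0}
    - {"x": -4,"y": -0.3,"z": -0.8,"roll": 0}
    - {"x": -4,"y": -0.3,"z": -0.8,"roll": 0}
    - {"x": -4,"y": -0.3,"z": -0.8,"roll": 0}
    - {"x": -4,"y": -0.3,"z": 0,"roll": 0}
    - {"x": -4,"y": -0.3,"z": 0,"roll": 0}

```text
clock: 32.45
tool_pos: [0.5112, -0.1735, 0.3516]
orientation: [179.8, 2.0, 87.5]
force: [0.0, -0.7, 0.1]
opening: 0.0599
```

jog_arm:
  commands:
    - {"x": -3,"y": -0.3,"z": 0,"roll": 0}
    - {"x": -3,"y": -0.3,"z": 0,"roll": 0}
    - {"x": 0,"y": 0,"z": 0,"roll": 0}
    - {"x": 0,"y": 0,"z": 0,"roll": 0}

```text
clock: 32.85
tool_pos: [0.5019, -0.2051, 0.3532]
orientation: [179.4, 3.9, 85.7]
force: [-0.2, -0.4, 0.8]
opening: 0.06
```

Run:
```python
from h import *
o=ctrl.get_obs();print(o["tool_pos"],o["clock"])
s=ctrl.snapshot("wrist");s2=ctrl.snapshot("scene")
cv2.imwrite("pics/fw.png",cv2.resize((s["image"][:230,100:420,::-1]*.6).astype(np.uint8),None,fx=2.5,fy=2.5,interpolation=cv2.INTER_CUBIC))
cv2.imwrite("pics/fs.png",cv2.resize(s2["image"][120:270,90:430,::-1],None,fx=2.3,fy=2.3,interpolation=cv2.INTER_CUBIC))
```

```text
[ 0.50186058 -0.20513317  0.35316636] 32.85
```

View pics/fw.png

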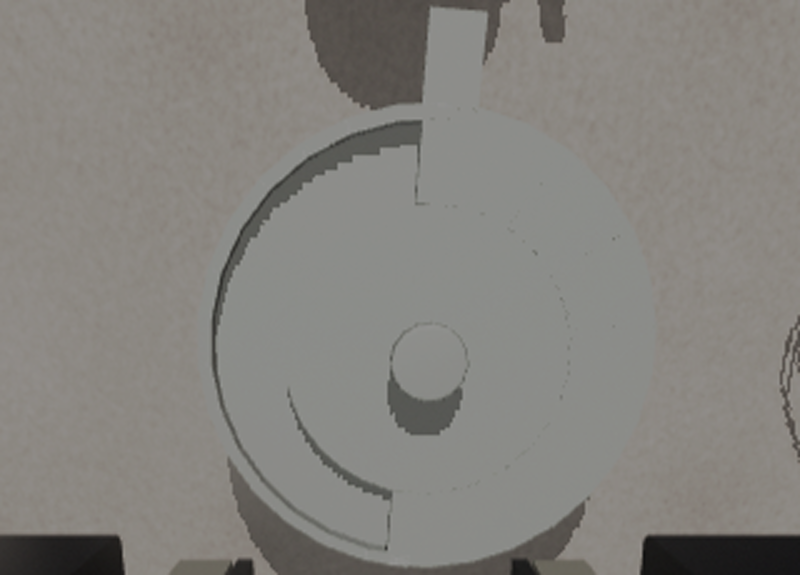

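View pics/fs.png

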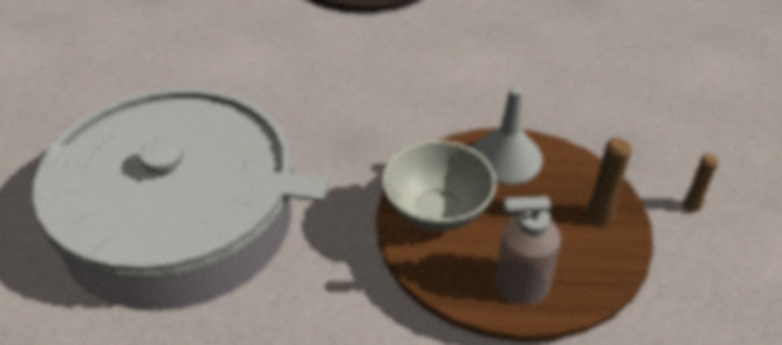

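Run:
```python
from h import *
o=ctrl.get_obs();print(o["joint_pos"],o["qvel"])
im0=cv2.imread("pics/scene0.png");s=ctrl.snapshot("scene")["image"][:,:,::-1]
print("clips seen:",[ (d["confidence"]) for d in ctrl.search_frame("scene","clip0")])
d=cv2.absdiff(cv2.GaussianBlur(im0,(5,5),0),cv2.GaussianBlur(s,(5,5),0))[150:270,240:400].max(2)
print("turntable-area changed px:",(d>40).sum(), np.argwhere(d>40).mean(0) if (d>40).any() else "")
ctrl.close_job()
```

```text
[  1.39673817   3.53489313  -6.63394184   3.96005323 -79.66253254
 173.60156021] [0.25930672 0.06077323 0.06368749 0.00544408 0.1354768  0.12191805]
clips seen: []
turntable-area changed px: 0 
the job is handed in; nothing more can be done
```

I took the pestle from the turntable and pressed all eight clips down in one pass along the groove. I then stood it back where it had been, let go and handed the job in at about 33 s. No verdict was reported.

**The pass:** I entered the groove at the pull-tab end (-72°) and ran to +72° at about 2.5 cm/s without lifting. The foot pressed on the floor with 10–39 N, lightest at the start. The foot wandered at most about 3 mm from the centre line, and I saw no sign of the pestle hitting the walls. There was one stop of about 0.05 s, when I took a check picture early in the pass.

**Clips:** In the final wrist and scene pictures no clip shows above the groove floor, and the detector finds none. I could not measure how deep each clip went, so "level with the floor" rests on these pictures and on the steady height of the tool during the pass.

**Turntable:** The pestle stands upright and free. Comparing before and after pictures of the turntable area shows no changed pixels, so the bowl, funnel and bottle are where they were.

**Two imperfections:**
- The tool tilted about 1° under load during the pass. The pestle also slid about 0.4 mm up in the grip.
- During the last viewing move, joint 6 ran up to the edge of its range (173.60° against a limit of 173.66°) and the tool tilted about 4°. The last reading is still inside the limit, but only just. The arm was well clear of everything at that point.

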